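Swap the router bit blocks behind the battery and the can

ROBOT

A 6-joint arm with a two-finger parallel gripper is mounted at the origin on the work surface. World frame = base frame: x ahead of the robot, y to its left, z up, the work surface at z = 0. Lengths are in m, angles in rad, forces in N, time in s.
With the tool pointing down it reaches from about 0.3 to 0.775 m from the base axis. Payload 14.6 kg.
Tool frame: the origin (TCP) lies midway between the tips of the shut fingers; the grasp point (between the pads) lies 19 mm behind it; z points along the fingers, y is the direction in which the jaws open and shut (so a half turn about z gives the same grasp; the last joint's range is limited). The gripper opens to 94 mm and grips with 3 to 60 N. Pads are 16 mm wide; open, the fingers measure 119 mm over their backs; the gripper's body (75 mm by 177 mm) begins 78 mm behind the grasp point.
Start: joints at [1.233, 0.3, 1.521, -0, 1.321, -0.067], TCP at [0.147, 0.53, 0.205] pointing down, gripper open.
Joint ranges: [-3.03, 3.03], [-0.79, 2.21], [0.23, 2.52], [-1.04, 4.18], [0, 3.07], [-2.55, 2.55]. Speed limits (rad/s): [2.22, 2.22, 2.57, 3.14, 3.14, 3.14].

INTERFACE

Orientations are given as [roll, pitch, yaw] about the fixed x, y, z axes, in that order (R = Rz(yaw) Ry(pitch) Rx(roll)).
In Python, from station import readout, imaging, job gives the robot as it stands.
- The arm moves only by the tool arm_command, never from a script. Its argument "increments" is a list of rows, each an object with "gripper": the opening, from 0 (shut) to 1 (fully open); "slide": the shift along the world's x, y, z in m, a list of three; "yaw": the turn about the world's z in rad. A call has 1 to 8 rows; each row is the pose to reach, as a shift and turn from the pose commanded when the call began; what a row does not reach only later rows make up. A row lasts 1/8 s, in which the tool goes at most 62.5 mm and 10.7 degrees, less where a joint would pass 70% of its speed; a pose out of reach is approached as far as the arm can. A call with a gripper value outside its range is refused whole. The fingers move at their own pace and stop on an object; "grip_force" is the grip in N (left out, the last holds). Time passes only in rows, so rows that repeat a pose let the fingers close. It gives the time, the measured TCP pose, the force and the opening at its end, in the units of the state.
- readout.get_obs(): the state, without advancing time (a new reading comes with each control period).
- imaging.camera(name): name is "scene" or "top" or "wrist"; returns a dict with "color" (420x560x3 uint8, red, green, blue), "mtx" (3x3 intrinsics, pixels), "rvec" (rotation vector, rad) and "tvec" (3), from world to camera coordinates, as OpenCV has them. Camera axes: x right, y down, z forward; pixel columns grow to the right and rows downward; lengths in m; the calibration is good to about 2 mm. A picture is of the moment at which its call begins. There is no depth.
- job.hand_in(): hands the job in, once; it reports no verdict.
The state is a dict: "time_s": time; "qpos": joint angles; "joint_vel": joint speeds; "tau": joint torques, N m; "ee_pos": TCP position; "eef_rot": TCP orientation; "force": force on the tool from outside, world axes, zero at the start; "moment": the same for the moment, N m; "grip_width": finger opening in m.
Only numpy, scipy, OpenCV 4.12 (cv2) and the standard library are available. Lean on these libraries where they do the work, as an engineer would, in place of code of your own. Each camera call takes 0.05 s, during which the arm holds its last target. There are 200 camera calls.

TASK

Swap the router bits: the pale block with the red cutters stands at the back, behind the battery and the blue can. Move the battery and the can aside onto the black mesh mat, stand the pale block wholly on the cork mat and put the dark block with the blue cutters away in the pale one's place, lined up with the yellow outline; then stand the battery and the can back on their own yellow outlines, centred, the battery square to its outline. Set each thing down gently, keep it upright throughout, and leave the glue bottle where it stands.

Things in the scene. Friction and masses are not known exactly. Their poses are not given: they have to be found in the camera images.
- battery: Black power-tool battery standing on end, with a yellow band and a dark grey narrower head with two brass strips: 62 (its x) x 74 (its y) mm up to 86 mm height, the head above that 54 (x) x 66 (y) mm, 112 mm tall in all; 0.4 to 0.75 kg. Origin at the centre of its underside, z up. Starts on battery_tile, its sides along the tile's.
- can: Round blue tin of finish with a paper band and a white cap: 62 mm diameter to 108 mm height, cap 48 mm diameter above, 118 mm tall in all; 0.2 to 0.45 kg. Origin at the centre of its underside, z up. Starts on can_tile.
- pale_block: Pale maple bit block, 38 (its x) x 110 (its y) x 30 mm high, with four red rounding-over router bits standing fixed in it along its middle line, 52 mm high over the underside, at most 26 mm wide; 0.18 to 0.33 kg. Origin at the centre of the underside, z up. Starts on bits_tile, behind the battery and the can as seen from the robot, which stand too near for the gripper to come down on it.
- dark_block: Dark brown bit block of the same size, 38 (its x) x 110 (its y) x 30 mm, with four slim blue straight router bits standing fixed in it, 52 mm high over the underside; 0.18 to 0.33 kg. Origin at the centre of the underside, z up. Starts on the +x half of cork_mat, about 50 mm from the mat's centre, roughly along the mat's y axis; the other half of the mat is empty.
- bits_tile: Fixed black foam tile at the back, 70 (x) x 140 (y) x 4 mm thick, with a long yellow outline 46 x 118 mm in its centre: the place of a bit block, whose axes lie along the tile's. Origin at the centre of the underside (4 mm below the top).
- battery_tile: Fixed black foam tile, 90 x 90 x 4 mm, with a yellow rectangle 70 (x) x 82 (y) mm in its centre: the battery's place, the battery's axes along the tile's (either way round). Origin at the centre of the underside. It lies in front (robot side) of bits_tile, next to can_tile; which is on the left varies.
- can_tile: Fixed black foam tile, 90 x 90 x 4 mm, with a yellow disc of 72 mm diameter in its centre: the can's place. Origin at the centre of the underside.
- grip_mat: Fixed black mesh non-slip mat, 190 (x) x 200 (y) x 4 mm, empty at the start, to the left or right of the tiles: the side area for the battery and the can. Origin at the centre of the underside.
- cork_mat: Fixed plain cork mat, 190 (x) x 200 (y) x 4 mm, on the other side of the tiles: where the bit block in use stands. Origin at the centre of the underside.
- glue_bottle: Cream glue bottle with orange label and orange nozzle, 48 mm diameter, 142 mm tall, standing on the bench to one side of and a little beyond bits_tile. A bystander: leave it. Origin at the centre of its underside.
There are look-alikes about, which are no part of the job. What is shaped like the can but purple is not meant.

How it is judged:
By the outcome, as a careful person would: the job done as asked, in the order asked, and still so for the second after the job is handed in, with the robot touching nothing.
It also fails if it takes over 131 s, if anything falls off the work surface, if the arm or the gripper's body presses on something with over 40 N, if the wrist force passes 120 N, or if a joint passes its speed limit or range.

## Working session

There is one attempt and no reset: what is moved stays moved. The work goes in short steps, Python scripts to look and compute and a tool call to move; the robot and the scene stay as the last step left them, time stands still between calls to the robot, and variables do not carry over. Pictures are saved under pics/ and viewed, about 12 in all and at most 16, crops included, and the job is handed in when it is done.

Besides the shell and the picture viewer there is one more tool, called after "Emit:" by a JSON object that holds its "op" and its "data". arm_command: Moves the arm, as the interface text tells. Its arguments: {"type":"object","properties":{"increments":{"type":"array","items":{"type":"object","properties":{"gripper":{"type":"number"},"slide":{"type":"array","items":{"type":"number"}},"yaw":{"type":"number"}}}},"grip_force":{"type":"number"}},"required":["increments"]}

```bash
ls; mkdir -p pics
cat > h.py <<'E'
import numpy as np, cv2
from station import readout, imaging, job
def cam(n):
    c=imaging.camera(n); c['R']=cv2.Rodrigues(np.array(c['rvec'],float))[0]; c['t']=np.array(c['tvec'],float).ravel(); c['K']=np.array(c['mtx'],float); return c
def save(c,f): cv2.imwrite('pics/'+f,c['color'][:,:,::-1])
def ray(c,px,z):
    px=np.atleast_2d(np.array(px,float)); d=np.c_[px,np.ones(len(px))]@np.linalg.inv(c['K']).T@c['R']
    o=-c['R'].T@c['t']; return o+d*((z-o[2])/d[:,2])[:,None]
def proj(c,P):
    p=(np.atleast_2d(P)@c['R'].T+c['t'])@c['K'].T; return p[:,:2]/p[:,2:]
E
python3 - <<'E'
from h import *
import pickle
for n in ['scene','top']:
    c=cam(n); save(c,n+'0.png'); pickle.dump(c,open(n+'0.pkl','wb')); print(n,-c['R'].T@c['t'])
o=readout.get_obs(); print(o)
E
```

```text
pics
scene [1.22877207 0.59039162 0.83347413]
top [ 0.52094043 -0.01095585  1.2540989 ]
{'time_s': 0.1, 'qpos': array([ 1.23336738e+00,  3.00424175e-01,  1.52150212e+00, -2.36695653e-06,
        1.32069221e+00, -6.66142225e-02]), 'joint_vel': array([ 2.13701781e-03, -9.86232133e-04, -7.27838893e-04,  1.05391579e-03,
       -1.39169128e-03,  3.40709253e-05]), 'tau': array([ 2.63386770e-03, -5.32638574e+01, -3.53286481e+01,  7.10228132e-02,
        2.35117658e-02,  7.91402613e-06]), 'ee_pos': array([0.1470697 , 0.52973644, 0.20494547]), 'eef_rot': array([-3.14056893e+00, -6.59978945e-05,  2.87077849e+00]), 'force': array([-0.71017293, -0.68850343, -0.30982755]), 'moment': array([-0.0337552 ,  0.01130085, -0.00443601]), 'grip_width': 0.09416220047146656}
```

View pics/top0.png

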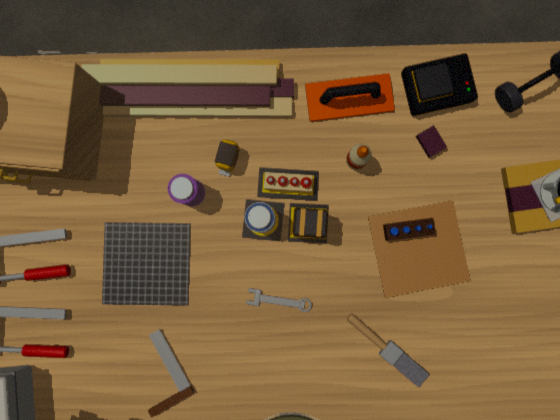

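View pics/scene0.png

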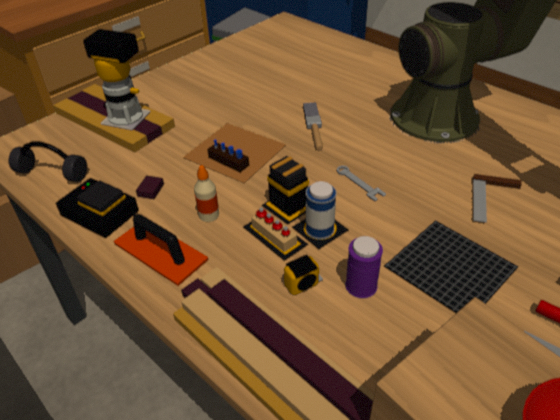

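Top view: blue can (262,218), with the purple can (185,190) as a decoy. The battery is at (309,222), and the yellow/black tape measure (227,153) is not it. Pale block with red bits at (288,183), dark block with blue bits at (410,230), glue at (359,155). The mesh mat is on the left (147,263) and the cork mat on the right (418,248). Next is one close crop.

Run:
```python
from h import *
import pickle
c=pickle.load(open('top0.pkl','rb')); im=c['color']
cv2.imwrite('pics/crop1.png',cv2.resize(im[140:305,225:475][:,:,::-1],None,fx=3.2,fy=3.2,interpolation=cv2.INTER_CUBIC))
hsv=cv2.cvtColor(im,cv2.COLOR_RGB2HSV)
print(c['K'][0,0])
for n,p,z in [('can',(260,217),.12),('bat',(309,222),.116),('pale',(288,183),.034),('dark',(410,230),.034),('glue',(359,155),.1),('purple',(182,188),.118),('mesh',(147,263),.004),('cork',(418,248),.004)]:
    print(n,ray(c,p,z)[0].round(3))
# cork mat & mesh rect
def rect(m,z,n):
    k=max(cv2.findContours(m.astype(np.uint8),0,2)[0],key=cv2.contourArea)
    q=ray(c,cv2.boxPoints(cv2.minAreaRect(k)),z); print(n,q[:,:2].round(3).tolist(),q.mean(0).round(3),[np.linalg.norm(q[i]-q[i-1]).round(3) for i in (1,2)])
v=hsv[:,:,2]
def box(x0,y0,x1,y1):
    b=np.zeros(v.shape,bool); b[y0:y1,x0:x1]=1; return b
rect(cv2.morphologyEx(((v<75)&box(90,210,200,315)).astype(np.uint8),cv2.MORPH_CLOSE,np.ones((5,5))),.004,'mesh')
rect((v<60)&box(250,160,325,202),.004,'bits')
rect((v<60)&box(236,196,284,245),.004,'cantile')
print(im[280,440],im[300,340],im[300,240],im[220,455])
```

```text
538.5216857835026
can [0.569 0.054 0.12 ]
bat [ 0.556 -0.049  0.116]
pale [ 0.648 -0.007  0.034]
dark [ 0.535 -0.279  0.034]
glue [ 0.698 -0.161  0.1  ]
purple [0.634 0.219 0.118]
mesh [0.473 0.325 0.004]
cork [ 0.494 -0.303  0.004]
mesh [[0.381, 0.428], [0.569, 0.425], [0.561, 0.225], [0.373, 0.23]] [0.471 0.327 0.004] [np.float64(0.188), np.float64(0.2)]
bits [[0.622, 0.064], [0.688, 0.059], [0.677, -0.077], [0.611, -0.072]] [ 0.65  -0.006  0.004] [np.float64(0.066), np.float64(0.137)]
cantile [[0.529, 0.101], [0.614, 0.092], [0.604, 0.005], [0.519, 0.015]] [0.566 0.053 0.004] [np.float64(0.086), np.float64(0.087)]
[131  91  45] [147 115  67] [150 118  75] [132  92  45]
```

View pics/crop1.png

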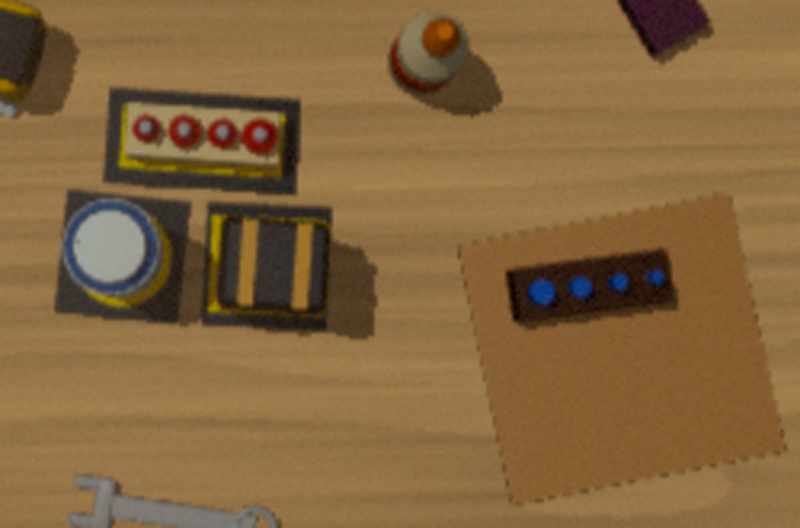

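```bash
cat > m.py <<'E'
from h import *
import pickle
c=pickle.load(open('top0.pkl','rb'))
def quad(n,uv,z):
    q=ray(c,np.array(uv)/3.2+[225-.3,140-.3],z)[:,:2]; ctr=q.mean(0)
    d=(q[1]-q[0])+(q[2]-q[3])  # along -y
    a=np.degrees(np.arctan2(d[0],-d[1])) # tilt of y axis: yaw = -a
    print(n,ctr.round(4),'yaw deg',round(-a,1),[np.linalg.norm(q[i]-q[i-1]).round(3) for i in (1,2,3,0)])
quad('bits',[(110,88),(300,100),(296,193),(104,181)],.004)
quad('battile',[(208,203),(332,208),(326,330),(204,325)],.004)
quad('cantile',[(68,190),(190,204),(183,325),(55,312)],.004)
quad('cork',[(458,243),(732,195),(787,450),(510,503)],.004)
quad('battop',[(222,217),(329,222),(325,313),(218,308)],.116)
quad('dark',[(507,270),(666,250),(672,298),(514,320)],.034)
quad('pale',[(125,102),(285,114),(280,165),(122,156)],.034)
E
python3 m.py
python3 - <<'E'
from h import *
import pickle
c=pickle.load(open('top0.pkl','rb')); hsv=cv2.cvtColor(c['color'],cv2.COLOR_RGB2HSV)
m=((hsv[:,:,1]<70)&(hsv[:,:,2]>120)).astype(np.uint8); m[:,:240]=0; m[:200]=0; m[240:]=0; m[:,285:]=0
k=max(cv2.findContours(m,0,2)[0],key=cv2.contourArea); print('cap',cv2.minEnclosingCircle(k),ray(c,cv2.minEnclosingCircle(k)[0],.122))
E
```

```text
bits [ 0.6501 -0.0064] yaw deg 5.0 [np.float64(0.139), np.float64(0.068), np.float64(0.14), np.float64(0.068)]
battile [ 0.5573 -0.0515] yaw deg 3.6 [np.float64(0.09), np.float64(0.088), np.float64(0.088), np.float64(0.089)]
cantile [0.566  0.0525] yaw deg 7.4 [np.float64(0.089), np.float64(0.088), np.float64(0.093), np.float64(0.089)]
cork [ 0.4936 -0.3047] yaw deg -9.1 [np.float64(0.201), np.float64(0.186), np.float64(0.202), np.float64(0.19)]
battop [ 0.5549 -0.0518] yaw deg 3.9 [np.float64(0.071), np.float64(0.06), np.float64(0.07), np.float64(0.06)]
dark [ 0.5386 -0.277 ] yaw deg -6.3 [np.float64(0.113), np.float64(0.034), np.float64(0.112), np.float64(0.035)]
pale [ 0.6514 -0.007 ] yaw deg 5.1 [np.float64(0.114), np.float64(0.037), np.float64(0.112), np.float64(0.039)]
cap ((258.5454406738281, 216.4545440673828), 11.039487838745117) [[0.56983485 0.05663155 0.122     ]]
```

Emit:
{"op": "arm_command", "data": {"increments": [{"slide": [0.03,-0.04,0.05],"yaw": -0.17,"gripper": 1},{"slide": [0.06,-0.09,0.06],"yaw": -0.34},{"slide": [0.09,-0.14,0.07],"yaw": -0.51},{"slide": [0.12,-0.19,0.07],"yaw": -0.68},{"slide": [0.155,-0.235,0.07],"yaw": -0.85},{"slide": [0.19,-0.28,0.07],"yaw": -1.02},{"slide": [0.225,-0.325,0.07],"yaw": -1.19},{"slide": [0.26,-0.37,0.07],"yaw": -1.36}]}}

```text
invalid input
```

Emit:
{"op": "arm_command", "data": {"increments": [{"slide": [0.04,-0.045,0]},{"slide": [0.08,-0.09,0]},{"slide": [0.12,-0.14,0]},{"slide": [0.14,-0.19,0]},{"slide": [0.149,-0.212,0]},{"slide": [0.149,-0.212,0]}]}}

```text
invalid input
```

Run:
```python
from h import *
import pickle
o=readout.get_obs(); print(o['time_s'],o['ee_pos'],o['eef_rot'],o['grip_width'])
c=cam('wrist'); save(c,'w1.png'); pickle.dump(c,open('w1.pkl','wb')); print(-c['R'].T@c['t'])
```

```text
0.1 [0.1470697  0.52973644 0.20494547] [-3.14056893e+00 -6.59978945e-05  2.87077849e+00] 0.09416220047146656
[0.08412785 0.54802849 0.38439436]
```

View pics/w1.png

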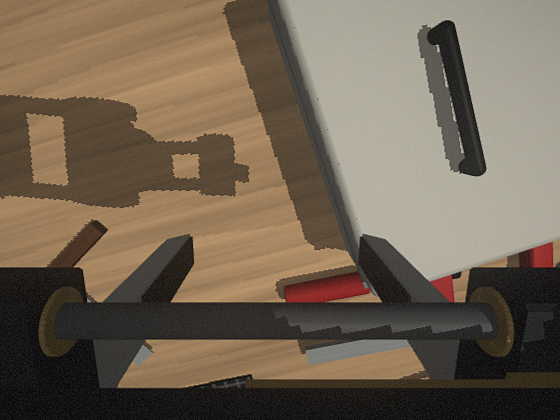

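The wrist view shows only a toolbox and the bench, because the arm has not moved. The rows probably need every field.

Emit:
{"op": "arm_command", "data": {"increments": [{"slide": [0.03,-0.04,0.05],"yaw": -0.17,"gripper": 1},{"slide": [0.06,-0.09,0.06],"yaw": -0.34,"gripper": 1},{"slide": [0.09,-0.14,0.07],"yaw": -0.51,"gripper": 1},{"slide": [0.12,-0.19,0.07],"yaw": -0.68,"gripper": 1},{"slide": [0.155,-0.235,0.07],"yaw": -0.85,"gripper": 1},{"slide": [0.19,-0.28,0.07],"yaw": -1.02,"gripper": 1},{"slide": [0.225,-0.325,0.07],"yaw": -1.19,"gripper": 1},{"slide": [0.26,-0.37,0.07],"yaw": -1.36,"gripper": 1}]}}

```text
time_s: 1.15
ee_pos: [0.4079, 0.1582, 0.2755]
eef_rot: [3.141, -0.0, 1.505]
force: [1.7, 0.7, 0.5]
grip_width: 0.0937
```

Emit:
{"op": "arm_command", "data": {"increments": [{"slide": [0.04,-0.045,0],"yaw": 0,"gripper": 1},{"slide": [0.08,-0.09,0],"yaw": 0,"gripper": 1},{"slide": [0.12,-0.14,0],"yaw": 0,"gripper": 1},{"slide": [0.14,-0.19,0],"yaw": 0,"gripper": 1},{"slide": [0.149,-0.212,0],"yaw": 0,"gripper": 1},{"slide": [0.149,-0.212,0],"yaw": 0,"gripper": 1}]}}

```text
time_s: 1.9
ee_pos: [0.5561, -0.0527, 0.275]
eef_rot: [-3.141, -0.0, 1.509]
force: [-0.2, 0.6, 0.4]
grip_width: 0.094
```

Run:
```python
from h import *
import pickle
o=readout.get_obs(); print(o['time_s'],o['ee_pos'],o['eef_rot'],o['grip_width'])
c=cam('wrist'); save(c,'w2.png'); pickle.dump(c,open('w2.pkl','wb')); print(-c['R'].T@c['t'])
for n,P in dict(bat=[.555,-.0515,.116],can=[.5685,.0545,.122],bits=[.650,-.0064,.004]).items(): print(n,proj(c,P).round())
```

```text
1.9 [ 0.55613834 -0.05271154  0.27497317] [-3.14075147e+00 -1.75604349e-04  1.50912694e+00] 0.0940121224390887
[0.5613523  0.01384708 0.45442229]
bat [[274. 195.]]
can [[281.  85.]]
bits [[344. 141.]]
```

View pics/w2.png

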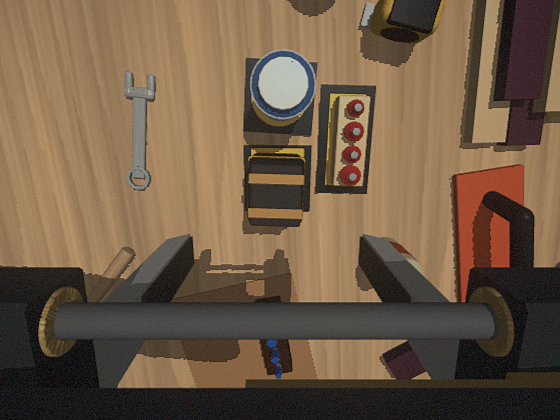

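Run:
```python
from h import *
import pickle
c=pickle.load(open('w2.pkl','rb')); im=c['color']
def f(n,uv,z):
    q=ray(c,uv,z)[:,:2]; e=(q[1]-q[0])+(q[2]-q[3]); print(n,q.mean(0).round(4),'yaw',np.degrees(np.arctan2(e[1],e[0])).round(1),[np.linalg.norm(q[i]-q[i-1]).round(3) for i in (1,2,3,0)])
f('bits',[(322,85),(376,87),(368,193),(317,189)],.004)
f('bat',[(251,158),(305,158),(302,225),(248,222)],.116)
hsv=cv2.cvtColor(im,cv2.COLOR_RGB2HSV)
m=((hsv[:,:,1]<70)&(hsv[:,:,2]>120)).astype(np.uint8); m[:,:240]=0; m[130:]=0; m[:,325:]=0
k=max(cv2.findContours(m,0,2)[0],key=cv2.contourArea); (p,r)=cv2.minEnclosingCircle(k); print('cap',p,r,ray(c,p,.122))
cv2.imwrite('pics/w2c.png',cv2.resize(im[40:240,230:390][:,:,::-1],None,fx=3,fy=3,interpolation=cv2.INTER_CUBIC))
```

```text
bits [ 0.6521 -0.0056] yaw -6.8 [np.float64(0.069), np.float64(0.137), np.float64(0.07), np.float64(0.134)]
bat [ 0.5578 -0.048 ] yaw -5.2 [np.float64(0.054), np.float64(0.07), np.float64(0.057), np.float64(0.067)]
cap (282.5, 83.5) 34.935752868652344 [[0.56979981 0.05556895 0.122     ]]
```

View pics/w2c.png

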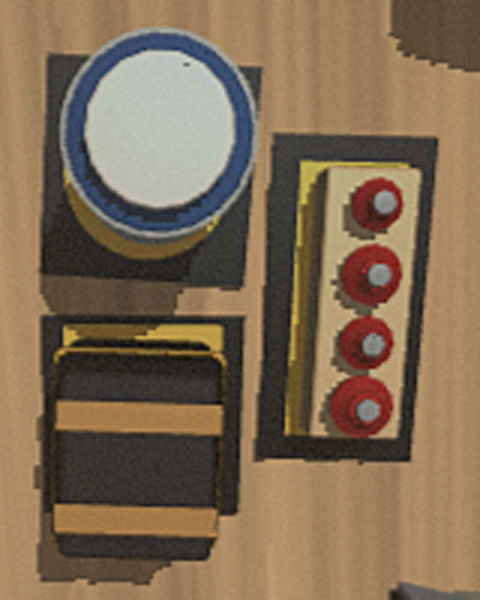

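Run:
```python
from h import *
import pickle
c=pickle.load(open('w2.pkl','rb'))
def f(n,uv,z):
    q=ray(c,np.array(uv)/3+[230-.3,40-.3],z)[:,:2]; e=(q[1]-q[0])+(q[2]-q[3]) if len(q)>3 else q[1]-q[0]; print(n,q.mean(0).round(4),'yaw',np.degrees(np.arctan2(e[1],e[0])).round(1),[np.linalg.norm(q[i]-q[i-1]).round(3) for i in range(len(q))]); return q
f('bits',[(273,133),(438,138),(410,462),(256,458)],.004)
f('cant',[(48,55),(262,67),(243,290),(41,272)],.004)
q=f('batt',[(42,317),(245,317),(237,515),(34,513)],.004)
f('bathead',[(60,345),(223,345),(212,560),(55,553)],.116)
f('cap',[(160,118)]*4,.122); f('rim',[(158,135)]*4,.112)
f('paletop',[(330,168),(420,168),(405,437),(312,437)],.034)
```

```text
bits [ 0.6503 -0.0062] yaw -5.1 [np.float64(0.14), np.float64(0.07), np.float64(0.14), np.float64(0.07)]
cant [0.5676 0.0536] yaw -7.5 [np.float64(0.088), np.float64(0.09), np.float64(0.091), np.float64(0.089)]
batt [ 0.5573 -0.0512] yaw -3.8 [np.float64(0.089), np.float64(0.09), np.float64(0.09), np.float64(0.094)]
bathead [ 0.5568 -0.0472] yaw -4.9 [np.float64(0.072), np.float64(0.054), np.float64(0.075), np.float64(0.055)]
cap [0.5705 0.0595] yaw 0.0 [np.float64(0.0), np.float64(0.0), np.float64(0.0), np.float64(0.0)]
rim [0.5699 0.0557] yaw 0.0 [np.float64(0.0), np.float64(0.0), np.float64(0.0), np.float64(0.0)]
paletop [ 0.6536 -0.0066] yaw -3.5 [np.float64(0.109), np.float64(0.036), np.float64(0.109), np.float64(0.039)]
```

Emit:
{"op": "arm_command", "data": {"increments": [{"slide": [0.001,0.002,-0.05],"yaw": 0,"gripper": 1},{"slide": [0.001,0.002,-0.1],"yaw": 0,"gripper": 1},{"slide": [0.001,0.002,-0.15],"yaw": 0,"gripper": 1},{"slide": [0.001,0.002,-0.19],"yaw": 0,"gripper": 1},{"slide": [0.001,0.002,-0.22],"yaw": 0,"gripper": 1},{"slide": [0.001,0.002,-0.23],"yaw": 0,"gripper": 1},{"slide": [0.001,0.002,-0.23],"yaw": 0,"gripper": 1}]}}

```text
time_s: 2.82
ee_pos: [0.5572, -0.0492, 0.046]
eef_rot: [3.141, -0.0, 1.512]
force: [0.7, -0.2, 0.2]
grip_width: 0.0941
```

Emit:
{"op": "arm_command", "data": {"grip_force": 25, "increments": [{"slide": [0,0,0],"yaw": 0,"gripper": 0.5},{"slide": [0,0,0],"yaw": 0,"gripper": 0.5},{"slide": [0,0,0],"yaw": 0,"gripper": 0.5},{"slide": [0,0,0],"yaw": 0,"gripper": 0.5},{"slide": [0,0,0],"yaw": 0,"gripper": 0.5}]}}

```text
time_s: 3.45
ee_pos: [0.5569, -0.0501, 0.0458]
eef_rot: [-3.141, 0.0, 1.511]
force: [-4.7, 0.1, 5.6]
grip_width: 0.0616
```

Emit:
{"op": "arm_command", "data": {"increments": [{"slide": [0,0,0.008],"yaw": 0,"gripper": 0.5},{"slide": [0,0,0.03],"yaw": 0,"gripper": 0.5},{"slide": [0,0,0.06],"yaw": 0,"gripper": 0.5},{"slide": [0,0,0.095],"yaw": 0,"gripper": 0.5},{"slide": [0,0,0.125],"yaw": 0,"gripper": 0.5},{"slide": [0,0.005,0.14],"yaw": 0,"gripper": 0.5},{"slide": [-0.005,0.03,0.14],"yaw": 0,"gripper": 0.5},{"slide": [-0.01,0.065,0.14],"yaw": 0,"gripper": 0.5}]}}

```text
time_s: 4.45
ee_pos: [0.5466, 0.0155, 0.1847]
eef_rot: [-3.14, -0.0, 1.51]
force: [0.9, 1.2, -5.4]
grip_width: 0.062
```

Emit:
{"op": "arm_command", "data": {"increments": [{"slide": [-0.01,0.045,0],"yaw": 0,"gripper": 0.5},{"slide": [-0.02,0.09,0],"yaw": 0,"gripper": 0.5},{"slide": [-0.03,0.14,0],"yaw": 0,"gripper": 0.5},{"slide": [-0.04,0.19,0],"yaw": 0,"gripper": 0.5},{"slide": [-0.05,0.24,0],"yaw": 0,"gripper": 0.5},{"slide": [-0.06,0.285,0],"yaw": 0,"gripper": 0.5},{"slide": [-0.07,0.325,-0.01],"yaw": 0,"gripper": 0.5},{"slide": [-0.077,0.35,-0.02],"yaw": 0,"gripper": 0.5}]}}

```text
time_s: 5.45
ee_pos: [0.4689, 0.3668, 0.1642]
eef_rot: [-3.14, 0.001, 1.512]
force: [0.6, -0.4, -5.3]
grip_width: 0.062
```

Emit:
{"op": "arm_command", "data": {"increments": [{"slide": [0,0.01,-0.02],"yaw": 0,"gripper": 0.5},{"slide": [0,0.01,-0.05],"yaw": 0,"gripper": 0.5},{"slide": [0,0.01,-0.08],"yaw": 0,"gripper": 0.5},{"slide": [0,0.01,-0.1],"yaw": 0,"gripper": 0.5},{"slide": [0,0.01,-0.11],"yaw": 0,"gripper": 0.5},{"slide": [0,0.01,-0.113],"yaw": 0,"gripper": 0.5},{"slide": [0,0.01,-0.115],"yaw": 0,"gripper": 0.5},{"slide": [0,0.01,-0.116],"yaw": 0,"gripper": 0.5}]}}

```text
time_s: 6.45
ee_pos: [0.4704, 0.3751, 0.05]
eef_rot: [3.141, -0.001, 1.511]
force: [-0.4, -0.2, -5.3]
grip_width: 0.0615
```

Emit:
{"op": "arm_command", "data": {"increments": [{"slide": [0,0,-0.001],"yaw": 0,"gripper": 0.5},{"slide": [0,0,-0.002],"yaw": 0,"gripper": 0.5},{"slide": [0,0,-0.003],"yaw": 0,"gripper": 0.5},{"slide": [0,0,-0.0035],"yaw": 0,"gripper": 0.5},{"slide": [0,0,-0.004],"yaw": 0,"gripper": 0.5},{"slide": [0,0,-0.0045],"yaw": 0,"gripper": 0.5}]}}

```text
time_s: 7.2
ee_pos: [0.4702, 0.375, 0.0458]
eef_rot: [3.141, -0.0, 1.511]
force: [-5.8, -4.2, 10.4]
grip_width: 0.0618
```

Emit:
{"op": "arm_command", "data": {"increments": [{"slide": [0,0,0],"yaw": 0,"gripper": 0.75},{"slide": [0,0,0],"yaw": 0,"gripper": 1},{"slide": [0,0,0],"yaw": 0,"gripper": 1},{"slide": [0,0,0.02],"yaw": 0,"gripper": 1},{"slide": [0,0,0.06],"yaw": 0,"gripper": 1},{"slide": [0,0,0.11],"yaw": 0,"gripper": 1},{"slide": [0,0,0.16],"yaw": 0,"gripper": 1},{"slide": [0,0,0.2],"yaw": 0,"gripper": 1}]}}

```text
time_s: 8.2
ee_pos: [0.4701, 0.375, 0.2489]
eef_rot: [3.139, -0.002, 1.511]
force: [-0.5, -0.5, 0.1]
grip_width: 0.0938
```

Emit:
{"op": "arm_command", "data": {"increments": [{"slide": [0.015,-0.04,0],"yaw": 0,"gripper": 1},{"slide": [0.03,-0.09,0],"yaw": 0,"gripper": 1},{"slide": [0.045,-0.14,0],"yaw": 0,"gripper": 1},{"slide": [0.06,-0.19,0],"yaw": 0,"gripper": 1},{"slide": [0.075,-0.24,0],"yaw": 0,"gripper": 1},{"slide": [0.09,-0.28,0],"yaw": 0,"gripper": 1},{"slide": [0.098,-0.32,0],"yaw": 0,"gripper": 1},{"slide": [0.098,-0.32,0],"yaw": 0,"gripper": 1}]}}

```text
time_s: 9.2
ee_pos: [0.5684, 0.0528, 0.2462]
eef_rot: [3.14, 0.0, 1.508]
force: [-0.2, 0.4, -0.2]
grip_width: 0.0941
```

Emit:
{"op": "arm_command", "data": {"increments": [{"slide": [0,0,-0.05],"yaw": 0,"gripper": 1},{"slide": [0,0,-0.1],"yaw": 0,"gripper": 1},{"slide": [0,0,-0.14],"yaw": 0,"gripper": 1},{"slide": [0,0,-0.175],"yaw": 0,"gripper": 1},{"slide": [0,0,-0.195],"yaw": 0,"gripper": 1},{"slide": [0,0,-0.2],"yaw": 0,"gripper": 1},{"slide": [0,0,-0.2],"yaw": 0,"gripper": 1}]}}

```text
time_s: 10.07
ee_pos: [0.5685, 0.0555, 0.0459]
eef_rot: [3.141, -0.0, 1.511]
force: [0.3, 0.0, -0.8]
grip_width: 0.0946
```

Emit:
{"op": "arm_command", "data": {"grip_force": 25, "increments": [{"slide": [0,0,0],"yaw": 0,"gripper": 0.5},{"slide": [0,0,0],"yaw": 0,"gripper": 0.5},{"slide": [0,0,0],"yaw": 0,"gripper": 0.5},{"slide": [0,0,0],"yaw": 0,"gripper": 0.5},{"slide": [0,0,0],"yaw": 0,"gripper": 0.5}]}}

```text
time_s: 10.7
ee_pos: [0.5684, 0.0549, 0.0452]
eef_rot: [3.141, -0.0, 1.511]
force: [0.0, 0.0, 3.1]
grip_width: 0.062
```

Emit:
{"op": "arm_command", "data": {"increments": [{"slide": [0,0,0.008],"yaw": 0,"gripper": 0.5},{"slide": [0,0,0.03],"yaw": 0,"gripper": 0.5},{"slide": [-0.005,0.01,0.06],"yaw": 0,"gripper": 0.5},{"slide": [-0.02,0.05,0.07],"yaw": 0,"gripper": 0.5},{"slide": [-0.04,0.095,0.07],"yaw": 0,"gripper": 0.5},{"slide": [-0.06,0.14,0.07],"yaw": 0,"gripper": 0.5},{"slide": [-0.08,0.185,0.07],"yaw": 0,"gripper": 0.5},{"slide": [-0.093,0.21,0.07],"yaw": 0,"gripper": 0.5}]}}

```text
time_s: 11.7
ee_pos: [0.4738, 0.2667, 0.1151]
eef_rot: [-3.141, 0.0, 1.512]
force: [0.5, -0.1, -3.1]
grip_width: 0.0619
```

Emit:
{"op": "arm_command", "data": {"increments": [{"slide": [-0.005,0.011,0],"yaw": 0,"gripper": 0.5},{"slide": [-0.005,0.011,-0.025],"yaw": 0,"gripper": 0.5},{"slide": [-0.005,0.011,-0.05],"yaw": 0,"gripper": 0.5},{"slide": [-0.005,0.011,-0.062],"yaw": 0,"gripper": 0.5},{"slide": [-0.005,0.011,-0.066],"yaw": 0,"gripper": 0.5},{"slide": [-0.005,0.011,-0.0675],"yaw": 0,"gripper": 0.5},{"slide": [-0.005,0.011,-0.0685],"yaw": 0,"gripper": 0.5},{"slide": [-0.005,0.011,-0.0695],"yaw": 0,"gripper": 0.5}]}}

```text
time_s: 12.7
ee_pos: [0.4703, 0.2761, 0.0459]
eef_rot: [3.141, -0.0, 1.511]
force: [0.2, 0.6, -2.4]
grip_width: 0.0621
```

Emit:
{"op": "arm_command", "data": {"increments": [{"slide": [0,0,-0.0005],"yaw": 0,"gripper": 0.5},{"slide": [0,0,-0.001],"yaw": 0,"gripper": 0.5},{"slide": [0,0,-0.001],"yaw": 0,"gripper": 0.5}]}}

```text
time_s: 13.08
ee_pos: [0.4703, 0.276, 0.0452]
eef_rot: [3.141, -0.0, 1.511]
force: [-3.3, -1.1, 6.2]
grip_width: 0.0618
```

Emit:
{"op": "arm_command", "data": {"increments": [{"slide": [0,0,0],"yaw": 0,"gripper": 0.75},{"slide": [0,0,0],"yaw": 0,"gripper": 1},{"slide": [0,0,0],"yaw": 0,"gripper": 1},{"slide": [0,0,0.02],"yaw": 0,"gripper": 1},{"slide": [0,0,0.06],"yaw": 0,"gripper": 1},{"slide": [0,0,0.11],"yaw": 0,"gripper": 1},{"slide": [0.02,-0.02,0.16],"yaw": 0,"gripper": 1},{"slide": [0.05,-0.06,0.18],"yaw": 0,"gripper": 1}]}}

```text
time_s: 14.08
ee_pos: [0.5209, 0.2164, 0.2278]
eef_rot: [3.138, -0.002, 1.513]
force: [0.4, 0.3, -0.4]
grip_width: 0.094
```

Emit:
{"op": "arm_command", "data": {"increments": [{"slide": [0.02,-0.04,0],"yaw": 0,"gripper": 1},{"slide": [0.045,-0.085,0],"yaw": 0,"gripper": 1},{"slide": [0.07,-0.13,0],"yaw": 0,"gripper": 1},{"slide": [0.095,-0.175,0],"yaw": -0.01,"gripper": 1},{"slide": [0.12,-0.21,0],"yaw": -0.025,"gripper": 1},{"slide": [0.13,-0.223,0],"yaw": -0.025,"gripper": 1},{"slide": [0.13,-0.223,0],"yaw": -0.025,"gripper": 1}]}}

```text
time_s: 14.95
ee_pos: [0.6501, -0.0072, 0.224]
eef_rot: [-3.141, -0.0, 1.485]
force: [-0.7, -0.5, 0.2]
grip_width: 0.0939
```

Run:
```python
from h import *
import pickle
o=readout.get_obs(); print(o['time_s'],o['ee_pos'],o['eef_rot'],o['grip_width'])
c=cam('wrist'); pickle.dump(c,open('w3.pkl','wb')); save(c,'w3.png')
t=cam('top'); pickle.dump(t,open('t3.pkl','wb'))
print(proj(c,[.65,-.0063,.034]))
```

```text
14.95 [ 0.65014298 -0.0071853   0.22395898] [-3.14091366e+00 -7.66600504e-05  1.48524036e+00] 0.09387276262064245
[[275.02324022 189.99643167]]
```

View pics/w3.png

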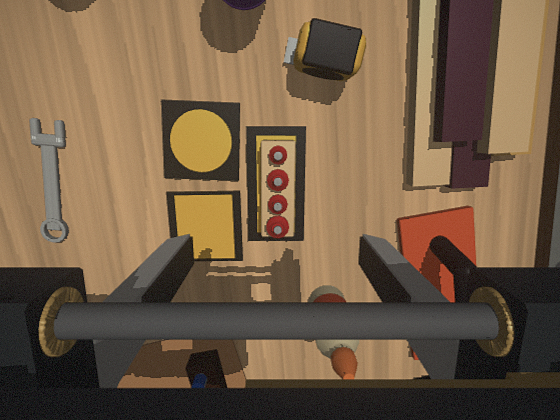

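Run:
```python
from h import *
import pickle
c=pickle.load(open('w3.pkl','rb')); im=c['color']; hsv=cv2.cvtColor(im,cv2.COLOR_RGB2HSV)
y=((hsv[:,:,0]>18)&(hsv[:,:,0]<30)&(hsv[:,:,1]>170)&(hsv[:,:,2]>120)).astype(np.uint8)
dk=(hsv[:,:,2]<70).astype(np.uint8)
def rep(n,m,b,z=.004):
    mm=np.zeros_like(m); mm[b[1]:b[3],b[0]:b[2]]=m[b[1]:b[3],b[0]:b[2]]
    k=max(cv2.findContours(mm,0,2)[0],key=cv2.contourArea)
    q=ray(c,k[:,0].astype(float),z)[:,:2]; r=cv2.minAreaRect((q*1e4).astype(np.float32)); print(n,(np.array(r[0])/1e4).round(4),(np.array(r[1])/1e4).round(4),round(r[2],1),(np.array(cv2.minEnclosingCircle((q*1e4).astype(np.float32))[0])/1e4).round(4))
rep('disc',y,(160,98,242,182)); rep('batY',y,(168,188,243,262)); 
rep('cantile',dk,(155,95,243,184)); rep('battile',dk,(160,188,246,236)); rep('bits',dk,(245,120,310,243))
pale=((hsv[:,:,0]>8)&(hsv[:,:,0]<24)&(hsv[:,:,1]<120)&(hsv[:,:,2]>130)).astype(np.uint8)
rep('pale',pale,(250,130,303,240),.034)
cv2.imwrite('pics/w3c.png',cv2.resize(im[90:270,155:315][:,:,::-1],None,fx=3.3,fy=3.3,interpolation=cv2.INTER_CUBIC))
t=pickle.load(open('t3.pkl','rb')); cv2.imwrite('pics/t3.png',cv2.resize(t['color'][160:310,90:280][:,:,::-1],None,fx=4,fy=4,interpolation=cv2.INTER_CUBIC))
```

```text
Traceback (most recent call last):
ValueError: max() iterable argument is empty
```

```bash
cat > rep.py <<'E'
from h import *
import pickle
def masks(c):
    hsv=cv2.cvtColor(c['color'],cv2.COLOR_RGB2HSV).astype(int); H,S,V=hsv[:,:,0],hsv[:,:,1],hsv[:,:,2]
    return dict(y=(H>18)&(H<32)&(S>165)&(V>90), dk=V<70, pale=(S<135)&(V>130))
def rep(c,n,m,b,z=.004):
    mm=np.zeros(m.shape,np.uint8); mm[b[1]:b[3],b[0]:b[2]]=m[b[1]:b[3],b[0]:b[2]]
    ks=cv2.findContours(mm,0,2)[0]
    if not ks: print(n,'none'); return
    q=ray(c,max(ks,key=cv2.contourArea)[:,0].astype(float),z)[:,:2]; q=(q*1e4).astype(np.float32); r=cv2.minAreaRect(q); e=cv2.minEnclosingCircle(q)
    print(n,(np.array(r[0])/1e4).round(4),(np.array(r[1])/1e4).round(4),round(r[2],1),'circ',(np.array(e[0])/1e4).round(4),round(e[1]/1e4,4))
E
python3 - <<'E'
from rep import *
c=pickle.load(open('w3.pkl','rb')); im=c['color']; hsv=cv2.cvtColor(im,cv2.COLOR_RGB2HSV); M=masks(c)
print(hsv[140,200],hsv[225,205],hsv[148,287],hsv[190,264])
rep(c,'disc',M['y'],(160,98,242,182)); rep(c,'batY',M['y'],(168,188,243,262)) 
rep(c,'cantile',M['dk'],(155,95,243,184)); rep(c,'bits',M['dk'],(245,120,310,243)); rep(c,'bitsY',M['y'],(245,120,310,243))
rep(c,'pale',M['pale'],(250,130,303,240),.034)
cv2.imwrite('pics/w3c.png',cv2.resize(im[90:270,155:315][:,:,::-1],None,fx=3.3,fy=3.3,interpolation=cv2.INTER_CUBIC))
t=pickle.load(open('t3.pkl','rb')); cv2.imwrite('pics/t3.png',cv2.resize(t['color'][160:310,90:280][:,:,::-1],None,fx=4,fy=4,interpolation=cv2.INTER_CUBIC))
E
```

```text
[ 21 165 188] [ 20 162 194] [ 19  92 195] [ 18  96 191]
disc [0.5575 0.0209] [0.002  0.0052] 50.4 circ [0.5573 0.0206] 0.0026
batY [ 0.5703 -0.065 ] [0.0379 0.0213] 61.9 circ [ 0.5681 -0.0643] 0.0204
cantile [0.5676 0.0536] [0.0897 0.0897] 82.8 circ [0.568  0.0539] 0.0623
bits [ 0.6502 -0.0064] [0.138  0.0697] 85.1 circ [ 0.6503 -0.0064] 0.0771
bitsY [ 0.626 -0.06 ] [0.0028 0.0034] 22.5 circ [ 0.6259 -0.0598] 0.002
pale [ 0.6532 -0.0061] [0.1093 0.0377] 84.5 circ [ 0.6528 -0.0059] 0.0569
```

View pics/w3c.png

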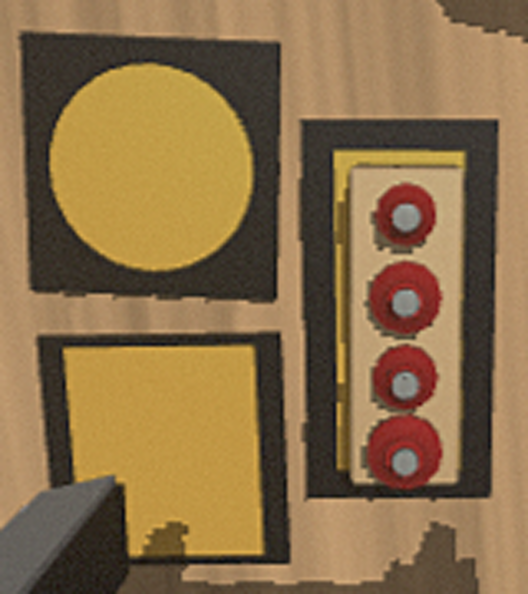

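Emit:
{"op": "arm_command", "data": {"increments": [{"slide": [0.003,0.001,-0.05],"yaw": -0.007,"gripper": 1},{"slide": [0.003,0.001,-0.1],"yaw": -0.007,"gripper": 1},{"slide": [0.003,0.001,-0.145],"yaw": -0.007,"gripper": 1},{"slide": [0.003,0.001,-0.18],"yaw": -0.007,"gripper": 1},{"slide": [0.003,0.001,-0.205],"yaw": -0.007,"gripper": 1},{"slide": [0.003,0.001,-0.215],"yaw": -0.007,"gripper": 1},{"slide": [0.003,0.001,-0.215],"yaw": -0.007,"gripper": 1}]}}

```text
time_s: 15.92
ee_pos: [0.653, -0.0053, 0.0098]
eef_rot: [-3.142, -0.0, 1.48]
force: [-0.6, -0.6, 0.0]
grip_width: 0.0938
```

Emit:
{"op": "arm_command", "data": {"grip_force": 25, "increments": [{"slide": [0,0,0],"yaw": 0,"gripper": 0.25},{"slide": [0,0,0],"yaw": 0,"gripper": 0.25},{"slide": [0,0,0],"yaw": 0,"gripper": 0.25},{"slide": [0,0,0],"yaw": 0,"gripper": 0.25},{"slide": [0,0,0],"yaw": 0,"gripper": 0.25},{"slide": [0,0,0],"yaw": 0,"gripper": 0.25},{"slide": [0,0,0],"yaw": 0,"gripper": 0.25}]}}

```text
time_s: 16.8
ee_pos: [0.653, -0.006, 0.0094]
eef_rot: [-3.141, -0.0, 1.479]
force: [-1.2, 0.1, 0.4]
grip_width: 0.0376
```

Emit:
{"op": "arm_command", "data": {"increments": [{"slide": [0,0,0.006],"yaw": 0,"gripper": 0.25},{"slide": [0,0,0.025],"yaw": 0,"gripper": 0.25},{"slide": [0,0,0.05],"yaw": 0,"gripper": 0.25},{"slide": [-0.02,-0.01,0.075],"yaw": 0.03,"gripper": 0.25},{"slide": [-0.05,-0.035,0.08],"yaw": 0.08,"gripper": 0.25},{"slide": [-0.08,-0.075,0.08],"yaw": 0.13,"gripper": 0.25},{"slide": [-0.11,-0.12,0.08],"yaw": 0.18,"gripper": 0.25},{"slide": [-0.14,-0.165,0.08],"yaw": 0.25,"gripper": 0.25}]}}

```text
time_s: 17.8
ee_pos: [0.5124, -0.1724, 0.091]
eef_rot: [3.14, 0.001, 1.731]
force: [0.6, -0.1, -2.7]
grip_width: 0.0378
```

Emit:
{"op": "arm_command", "data": {"increments": [{"slide": [-0.025,-0.045,0],"yaw": 0,"gripper": 0.25},{"slide": [-0.045,-0.09,0],"yaw": 0,"gripper": 0.25},{"slide": [-0.06,-0.125,0],"yaw": 0,"gripper": 0.25},{"slide": [-0.066,-0.14,-0.01],"yaw": 0,"gripper": 0.25},{"slide": [-0.066,-0.141,-0.03],"yaw": 0,"gripper": 0.25},{"slide": [-0.066,-0.141,-0.05],"yaw": 0,"gripper": 0.25},{"slide": [-0.066,-0.141,-0.065],"yaw": 0,"gripper": 0.25},{"slide": [-0.066,-0.141,-0.072],"yaw": 0,"gripper": 0.25}]}}

```text
time_s: 18.8
ee_pos: [0.4472, -0.3115, 0.0168]
eef_rot: [-3.141, -0.001, 1.729]
force: [-0.0, 0.4, -3.6]
grip_width: 0.0379
```

Emit:
{"op": "arm_command", "data": {"increments": [{"slide": [0,0,-0.003],"yaw": 0,"gripper": 0.25},{"slide": [0,0,-0.005],"yaw": 0,"gripper": 0.25},{"slide": [0,0,-0.006],"yaw": 0,"gripper": 0.25},{"slide": [0,0,-0.007],"yaw": 0,"gripper": 0.25},{"slide": [0,0,-0.0077],"yaw": 0,"gripper": 0.25},{"slide": [0,0,-0.0082],"yaw": 0,"gripper": 0.25},{"slide": [0,0,-0.0082],"yaw": 0,"gripper": 0.25}]}}

```text
time_s: 19.68
ee_pos: [0.4471, -0.3121, 0.0094]
eef_rot: [3.142, 0.0, 1.729]
force: [-0.2, 0.9, -1.0]
grip_width: 0.038
```

Emit:
{"op": "arm_command", "data": {"increments": [{"slide": [0,0,-0.0007],"yaw": 0,"gripper": 0.25},{"slide": [0,0,-0.0007],"yaw": 0,"gripper": 0.25},{"slide": [0,0,-0.0007],"yaw": 0,"gripper": 0.5},{"slide": [0,0,-0.0007],"yaw": 0,"gripper": 0.6},{"slide": [0,0,0],"yaw": 0,"gripper": 0.7},{"slide": [0,0,0.02],"yaw": 0,"gripper": 0.7},{"slide": [0,0,0.06],"yaw": 0,"gripper": 0.8},{"slide": [0,0,0.11],"yaw": 0,"gripper": 1}]}}

```text
time_s: 20.68
ee_pos: [0.4467, -0.3117, 0.1199]
eef_rot: [-3.14, -0.001, 1.729]
force: [0.2, -1.0, 1.5]
grip_width: 0.0822
```

Emit:
{"op": "arm_command", "data": {"increments": [{"slide": [0.03,0.01,0.04],"yaw": -0.03,"gripper": 1},{"slide": [0.06,0.025,0.08],"yaw": -0.05,"gripper": 1},{"slide": [0.085,0.033,0.1],"yaw": -0.05,"gripper": 1},{"slide": [0.091,0.035,0.1],"yaw": -0.05,"gripper": 1},{"slide": [0.091,0.035,0.1],"yaw": -0.05,"gripper": 1}]}}

```text
time_s: 21.3
ee_pos: [0.5375, -0.277, 0.2177]
eef_rot: [-3.14, -0.001, 1.679]
force: [0.2, 0.3, 0.2]
grip_width: 0.0941
```

Run:
```python
from h import *
import pickle
o=readout.get_obs(); print(o['time_s'],o['ee_pos'],o['eef_rot'],o['grip_width'])
c=cam('wrist'); pickle.dump(c,open('w4.pkl','wb')); save(c,'w4.png')
print(proj(c,[.5386,-.277,.034]))
```

```text
21.3 [ 0.53747304 -0.27698935  0.21767992] [-3.13981304e+00 -1.15389705e-03  1.67902678e+00] 0.09405427169174642
[[276.34641722 191.9228003 ]]
```

View pics/w4.png

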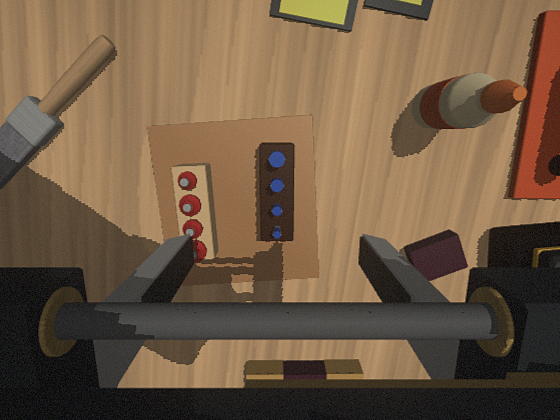

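Run:
```python
from rep import *
c=pickle.load(open('w4.pkl','rb')); hsv=cv2.cvtColor(c['color'],cv2.COLOR_RGB2HSV).astype(int); V=hsv[:,:,2]; B=c['color'].astype(int)
print([B[155,u].tolist() for u in range(252,302,3)]); print([B[225,u].tolist() for u in range(248,302,3)])
m=((V<78)|(hsv[:,:,0]>100)&(hsv[:,:,1]>120))
rep(c,'dark',m,(245,130,305,243),.034)
M=masks(c); rep(c,'pale',M['pale'],(165,160,218,240),.034)
```

```text
[[153, 117, 80], [87, 69, 50], [90, 70, 50], [70, 53, 44], [64, 48, 37], [67, 50, 39], [61, 75, 130], [55, 78, 141], [55, 76, 138], [62, 81, 144], [55, 79, 146], [68, 48, 30], [70, 53, 42], [71, 54, 45], [117, 92, 69], [159, 119, 85], [158, 118, 85]]
[[147, 108, 76], [144, 105, 69], [149, 108, 71], [81, 59, 42], [63, 47, 32], [55, 40, 28], [60, 38, 26], [55, 36, 23], [59, 41, 31], [58, 42, 30], [62, 45, 35], [63, 47, 35], [63, 45, 36], [59, 45, 35], [56, 37, 24], [75, 55, 40], [152, 112, 79], [154, 118, 82]]
dark [ 0.5389 -0.2793] [0.0407 0.1117] 4.3 circ [ 0.5367 -0.2788] 0.0578
pale [ 0.4445 -0.2965] [0.0593 0.0909] 3.9 circ [ 0.4445 -0.2965] 0.0543
```

Emit:
{"op": "arm_command", "data": {"increments": [{"slide": [0.002,-0.001,-0.05],"yaw": -0.012,"gripper": 1},{"slide": [0.002,-0.001,-0.1],"yaw": -0.012,"gripper": 1},{"slide": [0.002,-0.001,-0.145],"yaw": -0.012,"gripper": 1},{"slide": [0.002,-0.001,-0.18],"yaw": -0.012,"gripper": 1},{"slide": [0.002,-0.001,-0.2],"yaw": -0.012,"gripper": 1},{"slide": [0.002,-0.001,-0.208],"yaw": -0.012,"gripper": 1},{"slide": [0.002,-0.001,-0.208],"yaw": -0.012,"gripper": 1}]}}

```text
time_s: 22.22
ee_pos: [0.5402, -0.2783, 0.0117]
eef_rot: [3.141, 0.0, 1.667]
force: [-0.1, -0.8, 0.7]
grip_width: 0.0941
```

Emit:
{"op": "arm_command", "data": {"grip_force": 25, "increments": [{"slide": [0,0,0],"yaw": 0,"gripper": 0.25},{"slide": [0,0,0],"yaw": 0,"gripper": 0.25},{"slide": [0,0,0],"yaw": 0,"gripper": 0.25},{"slide": [0,0,0],"yaw": 0,"gripper": 0.25},{"slide": [0,0,0],"yaw": 0,"gripper": 0.25},{"slide": [0,0,0],"yaw": 0,"gripper": 0.25},{"slide": [0,0,0],"yaw": 0,"gripper": 0.25}]}}

```text
time_s: 23.1
ee_pos: [0.54, -0.278, 0.0112]
eef_rot: [-3.141, -0.0, 1.667]
force: [-1.6, 0.7, 0.6]
grip_width: 0.0378
```

Emit:
{"op": "arm_command", "data": {"increments": [{"slide": [0,0,0.006],"yaw": 0,"gripper": 0.25},{"slide": [0,0,0.025],"yaw": 0,"gripper": 0.25},{"slide": [0,0,0.055],"yaw": 0,"gripper": 0.25},{"slide": [-0.01,0.02,0.08],"yaw": 0,"gripper": 0.25},{"slide": [-0.01,0.06,0.09],"yaw": -0.04,"gripper": 0.25},{"slide": [0.0,0.105,0.09],"yaw": -0.09,"gripper": 0.25},{"slide": [0.01,0.15,0.09],"yaw": -0.14,"gripper": 0.25},{"slide": [0.03,0.195,0.09],"yaw": -0.182,"gripper": 0.25}]}}

```text
time_s: 24.1
ee_pos: [0.5705, -0.0817, 0.1029]
eef_rot: [3.14, 0.0, 1.483]
force: [0.7, -0.6, -1.2]
grip_width: 0.038
```

Emit:
{"op": "arm_command", "data": {"increments": [{"slide": [0.025,0.035,0],"yaw": 0,"gripper": 0.25},{"slide": [0.05,0.06,0],"yaw": 0,"gripper": 0.25},{"slide": [0.07,0.074,0],"yaw": 0,"gripper": 0.25},{"slide": [0.08,0.0765,-0.015],"yaw": 0,"gripper": 0.25},{"slide": [0.08,0.0765,-0.035],"yaw": 0,"gripper": 0.25},{"slide": [0.08,0.0765,-0.05],"yaw": 0,"gripper": 0.25},{"slide": [0.08,0.0765,-0.05],"yaw": 0,"gripper": 0.25}]}}

```text
time_s: 24.98
ee_pos: [0.6489, -0.0071, 0.0495]
eef_rot: [-3.139, 0.0, 1.484]
force: [0.1, -0.7, -1.4]
grip_width: 0.0378
```

Run:
```python
from h import *
import pickle
o=readout.get_obs(); print(o['time_s'],o['ee_pos'],o['eef_rot'],o['grip_width'],o['force'])
c=cam('wrist'); pickle.dump(c,open('w5.pkl','wb')); save(c,'w5.png')
```

```text
24.975 [ 0.64894163 -0.00706611  0.04951828] [-3.13857908e+00  1.14420555e-04  1.48410689e+00] 0.037840330831746344 [ 0.12239073 -0.71823639 -1.35877781]
```

View pics/w5.png

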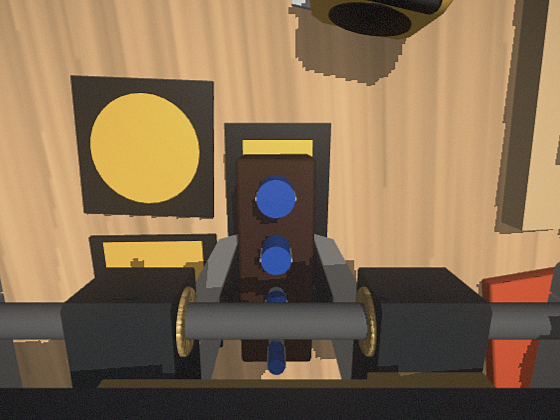

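Run:
```python
from rep import *
c=pickle.load(open('w5.pkl','rb'))
th=np.radians(-5); e=np.array([-np.sin(th),np.cos(th)])
q=ray(c,[(238,154),(313,156),(241,361),(310,361)],.0725)[:,:2]; print(q.round(4))
f=q[:2].mean(0); n=q[2:].mean(0); print(f,n,f-.055*e,n+.055*e,np.linalg.norm(f-n))
M=masks(c); S=cv2.cvtColor(c['color'],cv2.COLOR_RGB2HSV); y=(S[:,:,0]>15)&(S[:,:,0]<30)&(S[:,:,1]>140)&(S[:,:,2]>150)
rep(c,'disc',y,(80,85,210,210))
t=ray(c,[(225,124),(331,124),(243,139),(312,139)],.004)[:,:2]; print(t.round(4)); print(t[:2].mean(0)-.07*e, t[2:].mean(0)-.059*e)
```

```text
[[ 0.6372  0.0499]
 [ 0.6718  0.046 ]
 [ 0.6264 -0.0601]
 [ 0.6635 -0.0632]]
[0.65452215 0.04798718] [ 0.64496183 -0.06166124] [ 0.64972858 -0.00680353] [ 0.64975539 -0.00687053] 0.1100644173672531
disc [0.5673 0.0542] [0.0717 0.072 ] 56.7 circ [0.5673 0.0542] 0.0362
[[0.6227 0.0658]
 [0.6916 0.0598]
 [0.6333 0.0553]
 [0.6787 0.0513]]
[ 0.65103081 -0.00691252] [ 0.65085572 -0.00548282]
```

Emit:
{"op": "arm_command", "data": {"increments": [{"slide": [0.001,0.0005,-0.012],"yaw": 0,"gripper": 0.25},{"slide": [0.001,0.0005,-0.022],"yaw": 0,"gripper": 0.25},{"slide": [0.001,0.0005,-0.03],"yaw": 0,"gripper": 0.25},{"slide": [0.001,0.0005,-0.034],"yaw": 0,"gripper": 0.25},{"slide": [0.001,0.0005,-0.036],"yaw": 0,"gripper": 0.25},{"slide": [0.001,0.0005,-0.037],"yaw": 0,"gripper": 0.25},{"slide": [0.001,0.0005,-0.0375],"yaw": 0,"gripper": 0.25},{"slide": [0.001,0.0005,-0.038],"yaw": 0,"gripper": 0.25}]}}

```text
time_s: 26.02
ee_pos: [0.6512, -0.006, 0.0134]
eef_rot: [3.141, 0.0, 1.485]
force: [-0.5, 0.8, -2.8]
grip_width: 0.0379
```

Emit:
{"op": "arm_command", "data": {"increments": [{"slide": [0,0,-0.0007],"yaw": 0,"gripper": 0.25},{"slide": [0,0,-0.0014],"yaw": 0,"gripper": 0.25},{"slide": [0,0,-0.002],"yaw": 0,"gripper": 0.25},{"slide": [0,0,-0.0024],"yaw": 0,"gripper": 0.25},{"slide": [0,0,-0.0028],"yaw": 0,"gripper": 0.25},{"slide": [0,0,-0.0028],"yaw": 0,"gripper": 0.25}]}}

```text
time_s: 26.78
ee_pos: [0.6511, -0.0061, 0.0112]
eef_rot: [3.142, 0.0, 1.485]
force: [-5.1, 0.2, 8.7]
grip_width: 0.0379
```

Contact is made, so I'll release, rise and look straight down.

Emit:
{"op": "arm_command", "data": {"increments": [{"slide": [0,0,0],"yaw": 0,"gripper": 0.4},{"slide": [0,0,0],"yaw": 0,"gripper": 0.6},{"slide": [0,0,0],"yaw": 0,"gripper": 0.7},{"slide": [0,0,0.02],"yaw": 0,"gripper": 0.8},{"slide": [0,0,0.06],"yaw": 0,"gripper": 1},{"slide": [0,0,0.11],"yaw": 0,"gripper": 1},{"slide": [0,0,0.16],"yaw": 0,"gripper": 1},{"slide": [0,0,0.21],"yaw": 0,"gripper": 1}]}}

```text
time_s: 27.78
ee_pos: [0.6509, -0.006, 0.2239]
eef_rot: [3.14, -0.0, 1.485]
force: [0.4, -0.3, 0.5]
grip_width: 0.094
```

Emit:
{"op": "arm_command", "data": {"increments": [{"slide": [-0.02,-0.03,0.01],"yaw": 0,"gripper": 1},{"slide": [-0.04,-0.06,0.01],"yaw": 0,"gripper": 1},{"slide": [-0.04,-0.06,0.01],"yaw": 0,"gripper": 1},{"slide": [-0.04,-0.06,0.01],"yaw": 0,"gripper": 1}]}}

```text
time_s: 28.28
ee_pos: [0.6114, -0.0657, 0.2314]
eef_rot: [3.14, -0.0, 1.485]
force: [-0.9, -0.1, -0.0]
grip_width: 0.094
```

Run:
```python
from rep import *
o=readout.get_obs(); print(o['time_s'],o['ee_pos'],o['eef_rot'],o['grip_width'])
c=cam('wrist'); pickle.dump(c,open('w6.pkl','wb'))
ctr=proj(c,[[.65,-.006,.034],[.567,.054,.004],[.557,-.051,.004]]); print(ctr.round())
x0,x1=int(ctr[:,0].min())-70,int(ctr[:,0].max())+70; y0,y1=int(max(ctr[:,1].min()-75,0)),int(ctr[:,1].max())+70
print(x0,y0); cv2.imwrite('pics/w6.png',cv2.resize(c['color'][y0:y1,x0:x1][:,:,::-1],None,fx=2.6,fy=2.6,interpolation=cv2.INTER_CUBIC))
```

```text
28.275 [ 0.61135511 -0.06574083  0.23141943] [ 3.14045294e+00 -5.51863395e-05  1.48474516e+00] 0.09400144645687575
[[305. 133.]
 [228.  86.]
 [230. 177.]]
157 11
```

View pics/w6.png

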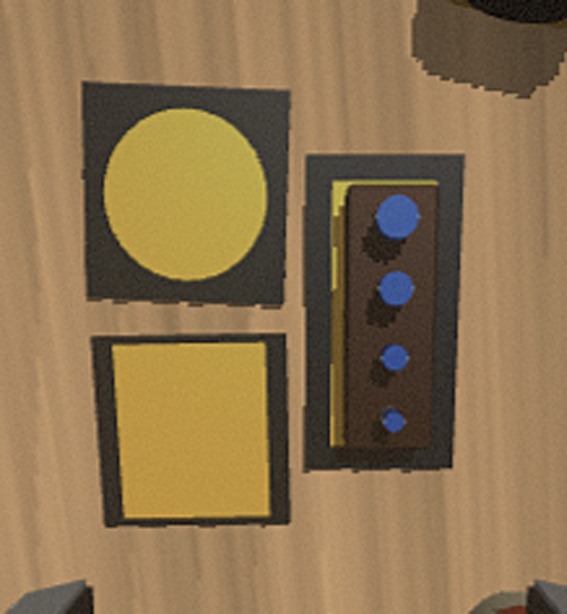

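Run:
```python
from rep import *
c=pickle.load(open('w6.pkl','rb'))
def f(n,uv,z):
    q=ray(c,np.array(uv)/2.6+[157-.3,11-.3],z)[:,:2]; e=(q[1]-q[0])+(q[2]-q[3]); g=(q[0]-q[3])+(q[1]-q[2]); print(n,q.mean(0).round(4),'yawx',np.degrees(np.arctan2(e[1],e[0])).round(1),'yawy',np.degrees(np.arctan2(-g[0],g[1])).round(1),[np.linalg.norm(q[i]-q[i-1]).round(3) for i in range(4)])
f('dark',[(348,186),(438,186),(432,447),(344,447)],.034)
f('bits',[(306,155),(464,155),(452,468),(304,469)],.004)
f('batt',[(92,338),(286,334),(290,523),(106,526)],.004)
f('batY',[(112,344),(265,342),(270,517),(124,518)],.004)
f('cant',[(83,82),(290,90),(284,306),(88,299)],.004)
S=cv2.cvtColor(c['color'],cv2.COLOR_RGB2HSV); y=(S[:,:,0]>15)&(S[:,:,0]<32)&(S[:,:,1]>135)&(S[:,:,2]>120)
rep(c,'disc',y,(195,50,265,122)); rep(c,'batY',y,(196,142,263,212)); rep(c,'batt',S[:,:,2]<80,(190,138,270,214)); rep(c,'bits',S[:,:,2]<80,(272,65,340,195))
t=pickle.load(open('t3.pkl','rb')); S=cv2.cvtColor(t['color'],cv2.COLOR_RGB2HSV); y=(S[:,:,0]>15)&(S[:,:,0]<32)&(S[:,:,1]>150)&(S[:,:,2]>120)
rep(t,'T disc',y,(236,196,284,245)); rep(t,'T batY',y,(286,200,332,245))
```

```text
dark [ 0.6518 -0.0071] yawx -4.9 yawy -4.8 [np.float64(0.108), np.float64(0.037), np.float64(0.108), np.float64(0.039)]
bits [ 0.6504 -0.0061] yawx -4.7 yawy -5.2 [np.float64(0.14), np.float64(0.069), np.float64(0.139), np.float64(0.07)]
batt [ 0.5588 -0.051 ] yawx -3.9 yawy -4.0 [np.float64(0.089), np.float64(0.089), np.float64(0.089), np.float64(0.089)]
batY [ 0.5585 -0.0508] yawx -4.4 yawy -3.9 [np.float64(0.082), np.float64(0.07), np.float64(0.083), np.float64(0.07)]
cant [0.5678 0.0535] yawx -6.9 yawy -6.9 [np.float64(0.091), np.float64(0.089), np.float64(0.091), np.float64(0.089)]
disc [0.5674 0.0539] [0.0708 0.0717] 85.1 circ [0.5673 0.0543] 0.0361
batY [ 0.5584 -0.0506] [0.082  0.0707] 86.0 circ [ 0.5582 -0.0506] 0.053
batt [ 0.5586 -0.0513] [0.0909 0.0893] 85.9 circ [ 0.5588 -0.0508] 0.0626
bits [ 0.6502 -0.0071] [0.1402 0.0696] 85.0 circ [ 0.6497 -0.0064] 0.0775
T disc none
T batY [ 0.5737 -0.0906] [0.0046 0.0302] 88.5 circ [ 0.5737 -0.0906] 0.0153
```

Emit:
{"op": "arm_command", "data": {"increments": [{"slide": [-0.015,0.04,0.02],"yaw": 0.01,"gripper": 1},{"slide": [-0.035,0.09,0.04],"yaw": 0.026,"gripper": 1},{"slide": [-0.055,0.14,0.04],"yaw": 0.026,"gripper": 1},{"slide": [-0.075,0.19,0.04],"yaw": 0.026,"gripper": 1},{"slide": [-0.095,0.24,0.04],"yaw": 0.026,"gripper": 1},{"slide": [-0.115,0.285,0.04],"yaw": 0.026,"gripper": 1},{"slide": [-0.13,0.325,0.04],"yaw": 0.026,"gripper": 1},{"slide": [-0.141,0.34,0.04],"yaw": 0.026,"gripper": 1}]}}

```text
time_s: 29.32
ee_pos: [0.4691, 0.2763, 0.2704]
eef_rot: [-3.141, 0.0, 1.514]
force: [0.6, 0.0, 0.2]
grip_width: 0.0941
```

Emit:
{"op": "arm_command", "data": {"increments": [{"slide": [0,0,0],"yaw": 0,"gripper": 1},{"slide": [0,0,0],"yaw": 0,"gripper": 1}]}}

```text
time_s: 29.58
ee_pos: [0.4706, 0.2731, 0.2705]
eef_rot: [3.141, 0.0, 1.51]
force: [0.1, -0.5, 0.1]
grip_width: 0.0941
```

Run:
```python
from rep import *
o=readout.get_obs(); print(o['time_s'],o['ee_pos'],o['eef_rot'],o['grip_width'])
c=cam('wrist'); pickle.dump(c,open('w7.pkl','wb'))
ctr=proj(c,[[.47,.375,.116],[.47,.276,.122],[.47,.375,.004],[.47,.276,.004]]); print(ctr.round())
cv2.imwrite('pics/w7.png',cv2.resize(c['color'][0:250,160:420][:,:,::-1],None,fx=2.4,fy=2.4,interpolation=cv2.INTER_CUBIC))
```

```text
29.575 [0.47062254 0.27310822 0.27047944] [3.14149924e+00 1.80627970e-04 1.51009953e+00] 0.09409583810726464
[[268.  92.]
 [274. 195.]
 [270. 101.]
 [275. 178.]]
```

View pics/w7.png

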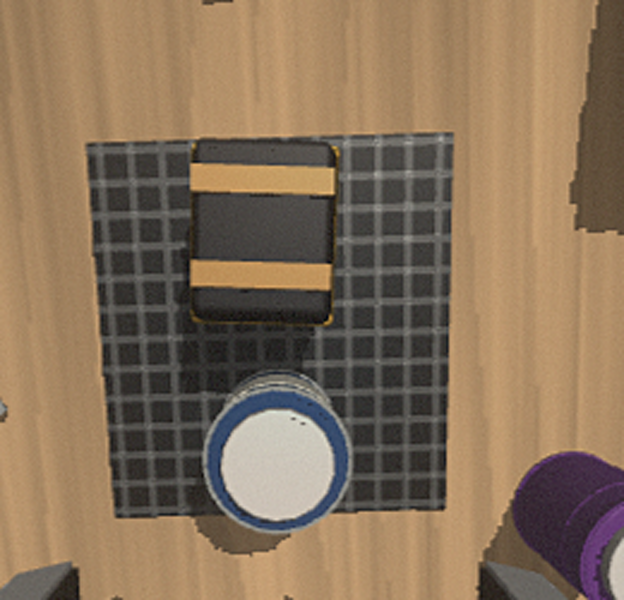

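Run:
```python
from rep import *
c=pickle.load(open('w7.pkl','rb')); P=lambda u,v,z: ray(c,[[u/2.4+160-.3,v/2.4-.3]],z)[0,:2].round(4)
print('bat',P(262,227,.116),'ends',P(264,141,.116),P(262,322,.116)); print('can',P(278,465,.122),P(278,459,.112))
print('mat',[P(*p,.004).tolist() for p in [(87,143),(453,133),(445,509),(117,517)]])
a,b=P(191,163,.116),P(335,168,.116); print(a,b,np.degrees(np.arctan2(*(b-a)[::-1]))); a,b=P(191,288,.116),P(331,291,.116);print(np.degrees(np.arctan2(*(b-a)[::-1])))
# cap by mask
S=cv2.cvtColor(c['color'],cv2.COLOR_RGB2HSV); m=((S[:,:,1]<60)&(S[:,:,2]>140)); rep(c,'cap',m,(245,160,305,225),.122)
bl=((S[:,:,0]>95)&(S[:,:,0]<125)&(S[:,:,1]>90))|m; rep(c,'rim',bl,(240,160,310,225),.112)
```

```text
bat [0.4709 0.3726] ends [0.4737 0.4041] [0.4685 0.336 ]
can [0.4715 0.2778] [0.4715 0.2785]
mat [[0.3817, 0.4303], [0.5706, 0.4237], [0.5639, 0.2241], [0.3758, 0.2307]]
[0.4449 0.3979] [0.5007 0.3927] -5.324015264026441
-4.679259160404872
cap [0.4709 0.2774] [0.0457 0.046 ] 86.5 circ [0.4711 0.2775] 0.0234
rim [0.4714 0.2783] [0.0636 0.0609] 86.5 circ [0.4714 0.2784] 0.0328
```

Emit:
{"op": "arm_command", "data": {"increments": [{"slide": [0,0.04,0],"yaw": 0,"gripper": 1},{"slide": [0,0.08,0],"yaw": 0,"gripper": 1},{"slide": [0,0.0995,-0.03],"yaw": 0,"gripper": 1},{"slide": [0,0.0995,-0.08],"yaw": 0,"gripper": 1},{"slide": [0,0.0995,-0.13],"yaw": 0,"gripper": 1},{"slide": [0,0.0995,-0.18],"yaw": 0,"gripper": 1},{"slide": [0,0.0995,-0.215],"yaw": 0,"gripper": 1},{"slide": [0,0.0995,-0.225],"yaw": 0,"gripper": 1}]}}

```text
time_s: 30.62
ee_pos: [0.47, 0.372, 0.0435]
eef_rot: [-3.139, 0.002, 1.509]
force: [-0.3, -0.4, 0.0]
grip_width: 0.0938
```

Emit:
{"op": "arm_command", "data": {"grip_force": 25, "increments": [{"slide": [0,0,0],"yaw": 0,"gripper": 1},{"slide": [0,0,0],"yaw": 0,"gripper": 0.5},{"slide": [0,0,0],"yaw": 0,"gripper": 0.5},{"slide": [0,0,0],"yaw": 0,"gripper": 0.5},{"slide": [0,0,0],"yaw": 0,"gripper": 0.5},{"slide": [0,0,0],"yaw": 0,"gripper": 0.5}]}}

```text
time_s: 31.38
ee_pos: [0.4702, 0.3736, 0.0459]
eef_rot: [3.141, -0.0, 1.511]
force: [-2.0, -1.2, 6.5]
grip_width: 0.0621
```

Emit:
{"op": "arm_command", "data": {"increments": [{"slide": [0,0,0.008],"yaw": 0,"gripper": 0.5},{"slide": [0,0,0.03],"yaw": 0,"gripper": 0.5},{"slide": [0,0,0.06],"yaw": 0,"gripper": 0.5},{"slide": [0,0,0.095],"yaw": 0,"gripper": 0.5},{"slide": [0,0,0.125],"yaw": 0,"gripper": 0.5},{"slide": [0,-0.005,0.14],"yaw": 0,"gripper": 0.5},{"slide": [0.005,-0.03,0.14],"yaw": 0,"gripper": 0.5},{"slide": [0.012,-0.065,0.14],"yaw": -0.01,"gripper": 0.5}]}}

```text
time_s: 32.38
ee_pos: [0.4817, 0.3076, 0.1845]
eef_rot: [-3.14, 0.001, 1.502]
force: [0.6, 0.1, -5.6]
grip_width: 0.0622
```

Emit:
{"op": "arm_command", "data": {"increments": [{"slide": [0.01,-0.045,0],"yaw": 0,"gripper": 0.5},{"slide": [0.02,-0.09,0],"yaw": 0,"gripper": 0.5},{"slide": [0.03,-0.14,0],"yaw": 0,"gripper": 0.5},{"slide": [0.04,-0.19,0],"yaw": 0,"gripper": 0.5},{"slide": [0.05,-0.24,0],"yaw": 0,"gripper": 0.5},{"slide": [0.06,-0.285,0],"yaw": 0,"gripper": 0.5},{"slide": [0.07,-0.325,0],"yaw": 0,"gripper": 0.5},{"slide": [0.076,-0.35,-0.01],"yaw": 0,"gripper": 0.5}]}}

```text
time_s: 33.38
ee_pos: [0.558, -0.0437, 0.175]
eef_rot: [-3.141, 0.0, 1.499]
force: [-0.2, 0.9, -5.7]
grip_width: 0.0619
```

Emit:
{"op": "arm_command", "data": {"increments": [{"slide": [0,-0.0085,-0.02],"yaw": 0,"gripper": 0.5},{"slide": [0,-0.0085,-0.05],"yaw": 0,"gripper": 0.5},{"slide": [0,-0.0085,-0.08],"yaw": 0,"gripper": 0.5},{"slide": [0,-0.0085,-0.1],"yaw": 0,"gripper": 0.5},{"slide": [0,-0.0085,-0.115],"yaw": 0,"gripper": 0.5},{"slide": [0,-0.0085,-0.12],"yaw": 0,"gripper": 0.5},{"slide": [0,-0.0085,-0.12],"yaw": 0,"gripper": 0.5},{"slide": [0,-0.0085,-0.12],"yaw": 0,"gripper": 0.5}]}}

```text
time_s: 34.38
ee_pos: [0.5585, -0.0501, 0.0562]
eef_rot: [3.14, 0.0, 1.501]
force: [-0.1, -0.3, -5.6]
grip_width: 0.0625
```

Emit:
{"op": "arm_command", "data": {"increments": [{"slide": [0,0,-0.003],"yaw": 0,"gripper": 0.5},{"slide": [0,0,-0.006],"yaw": 0,"gripper": 0.5},{"slide": [0,0,-0.008],"yaw": 0,"gripper": 0.5},{"slide": [0,0,-0.009],"yaw": 0,"gripper": 0.5},{"slide": [0,0,-0.0098],"yaw": 0,"gripper": 0.5},{"slide": [0,0,-0.0104],"yaw": 0,"gripper": 0.5},{"slide": [0,0,-0.0108],"yaw": 0,"gripper": 0.5},{"slide": [0,0,-0.0108],"yaw": 0,"gripper": 0.5}]}}

```text
time_s: 35.38
ee_pos: [0.5581, -0.0501, 0.0458]
eef_rot: [3.141, 0.0, 1.501]
force: [-7.7, 1.0, 11.2]
grip_width: 0.0622
```

Emit:
{"op": "arm_command", "data": {"increments": [{"slide": [0,0,0],"yaw": 0,"gripper": 0.75},{"slide": [0,0,0],"yaw": 0,"gripper": 1},{"slide": [0,0,0],"yaw": 0,"gripper": 1},{"slide": [0,0,0.02],"yaw": 0,"gripper": 1},{"slide": [0,0,0.06],"yaw": 0,"gripper": 1},{"slide": [0,0,0.11],"yaw": 0,"gripper": 1},{"slide": [0,-0.03,0.16],"yaw": 0,"gripper": 1},{"slide": [0,-0.066,0.21],"yaw": 0,"gripper": 1}]}}

```text
time_s: 36.38
ee_pos: [0.558, -0.1164, 0.2565]
eef_rot: [3.141, 0.0, 1.502]
force: [-0.0, -0.2, -0.3]
grip_width: 0.0939
```

Emit:
{"op": "arm_command", "data": {"increments": [{"slide": [0,0,0],"yaw": 0,"gripper": 1},{"slide": [0,0,0],"yaw": 0,"gripper": 1}]}}

```text
time_s: 36.62
ee_pos: [0.5579, -0.1158, 0.2537]
eef_rot: [-3.141, -0.0, 1.501]
force: [0.6, 1.8, -1.0]
grip_width: 0.0937
```

Run:
```python
from rep import *
o=readout.get_obs(); print(o['time_s'],o['ee_pos'],o['eef_rot'],o['grip_width'])
c=cam('wrist'); pickle.dump(c,open('w8.pkl','wb')); print(-c['R'].T@c['t'])
t=cam('top'); pickle.dump(t,open('t8.pkl','wb'))
p=proj(c,[.558,-.051,.06])[0].astype(int); print(p)
x0,y0=p[0]-80,max(p[1]-75,0); print(x0,y0)
cv2.imwrite('pics/w8.png',cv2.resize(c['color'][y0:y0+150,x0:x0+160][:,:,::-1],None,fx=4,fy=4,interpolation=cv2.INTER_CUBIC))
```

```text
36.625 [ 0.55786686 -0.11584091  0.25370619] [-3.14050436e+00 -2.86608343e-04  1.50053446e+00] 0.09368162380666545
[ 0.56369226 -0.04933325  0.43318534]
[271 131]
191 56
```

View pics/w8.png

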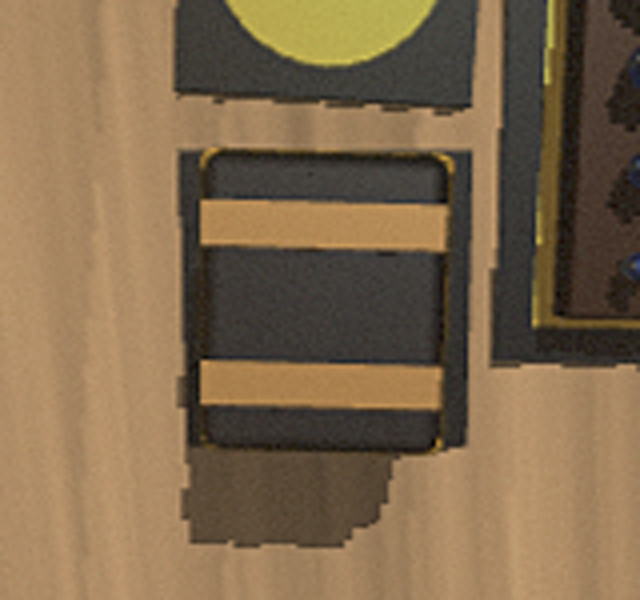

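Run:
```python
from rep import *
c=pickle.load(open('w8.pkl','rb'))
def f(n,uv,z):
    q=ray(c,np.array(uv)/4+[191-.4,56-.4],z)[:,:2]; e=(q[1]-q[0])+(q[2]-q[3]); g=(q[0]-q[3])+(q[1]-q[2]); print(n,q.mean(0).round(4),'yawx',np.degrees(np.arctan2(e[1],e[0])).round(1),'yawy',np.degrees(np.arctan2(-g[0],g[1])).round(1),[np.linalg.norm(q[i]-q[i-1]).round(3) for i in range(4)])
f('strips',[(201,221.5),(448,228),(442,387.5),(201,382)],.116)
f('body',[(201,150),(455,153),(441,452),(203,448)],.09)
f('tile',[(180,151),(471,151),(466,445),(189,447)],.004)
t=pickle.load(open('t8.pkl','rb')); cv2.imwrite('pics/t8.png',cv2.resize(t['color'][150:260,225:345][:,:,::-1],None,fx=5.4,fy=5.4,interpolation=cv2.INTER_CUBIC))
```

```text
strips [ 0.559  -0.0512] yawx -5.4 yawy -5.3 [np.float64(0.036), np.float64(0.056), np.float64(0.036), np.float64(0.057)]
body [ 0.5591 -0.051 ] yawx -4.8 yawy -5.4 [np.float64(0.073), np.float64(0.062), np.float64(0.073), np.float64(0.061)]
tile [ 0.5585 -0.0508] yawx -3.8 yawy -3.8 [np.float64(0.09), np.float64(0.089), np.float64(0.09), np.float64(0.089)]
```

View pics/t8.png

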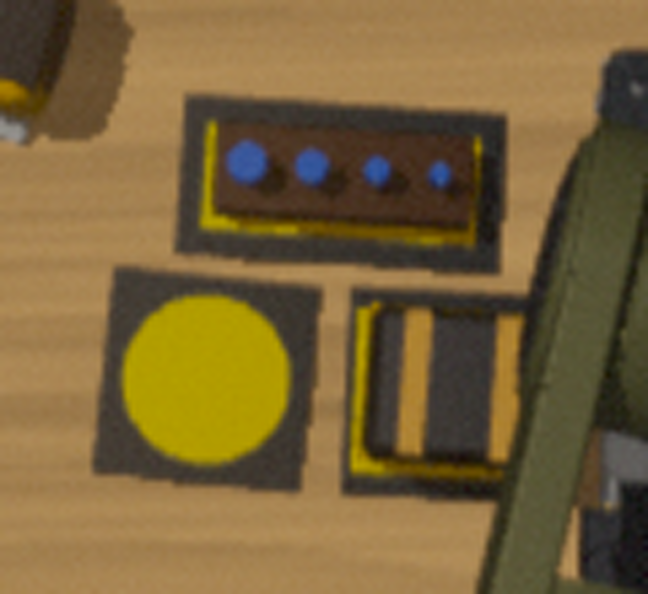

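Dark block is within the outline, and the battery is centred to under 1 mm but turned about 1.4° from its tile. I'll regrip it and turn it by +0.024.

Emit:
{"op": "arm_command", "data": {"increments": [{"slide": [0.001,0.035,0],"yaw": 0,"gripper": 1},{"slide": [0.001,0.065,-0.02],"yaw": 0,"gripper": 1},{"slide": [0.001,0.065,-0.065],"yaw": 0,"gripper": 1},{"slide": [0.001,0.065,-0.115],"yaw": 0,"gripper": 1},{"slide": [0.001,0.065,-0.16],"yaw": 0,"gripper": 1},{"slide": [0.001,0.065,-0.195],"yaw": 0,"gripper": 1},{"slide": [0.001,0.065,-0.208],"yaw": 0,"gripper": 1},{"slide": [0.001,0.065,-0.208],"yaw": 0,"gripper": 1}]}}

```text
time_s: 37.72
ee_pos: [0.5589, -0.0507, 0.0463]
eef_rot: [-3.14, -0.0, 1.501]
force: [0.3, 0.1, 0.6]
grip_width: 0.0939
```

Emit:
{"op": "arm_command", "data": {"grip_force": 25, "increments": [{"slide": [0,0,0],"yaw": 0,"gripper": 0.5},{"slide": [0,0,0],"yaw": 0,"gripper": 0.5},{"slide": [0,0,0],"yaw": 0,"gripper": 0.5},{"slide": [0,0,0],"yaw": 0,"gripper": 0.5},{"slide": [0,0,0],"yaw": 0,"gripper": 0.5}]}}

```text
time_s: 38.35
ee_pos: [0.559, -0.0511, 0.0471]
eef_rot: [-3.141, 0.0, 1.501]
force: [-4.3, -0.3, 6.3]
grip_width: 0.062
```

Emit:
{"op": "arm_command", "data": {"increments": [{"slide": [0,0,0.005],"yaw": 0,"gripper": 0.5},{"slide": [0,0,0.01],"yaw": 0,"gripper": 0.5},{"slide": [-0.0005,0,0.01],"yaw": 0.024,"gripper": 0.5},{"slide": [-0.0005,0,0.01],"yaw": 0.024,"gripper": 0.5},{"slide": [-0.0005,0,0.006],"yaw": 0.024,"gripper": 0.5},{"slide": [-0.0005,0,0.003],"yaw": 0.024,"gripper": 0.5},{"slide": [-0.0005,0,0.0015],"yaw": 0.024,"gripper": 0.5},{"slide": [-0.0005,0,0.0008],"yaw": 0.024,"gripper": 0.5}]}}

```text
time_s: 39.35
ee_pos: [0.5586, -0.051, 0.0473]
eef_rot: [-3.141, 0.0, 1.525]
force: [-0.7, -0.7, -5.7]
grip_width: 0.0621
```

Emit:
{"op": "arm_command", "data": {"increments": [{"slide": [0,0,-0.0005],"yaw": 0,"gripper": 0.5},{"slide": [0,0,-0.001],"yaw": 0,"gripper": 0.5},{"slide": [0,0,-0.0015],"yaw": 0,"gripper": 0.5},{"slide": [0,0,-0.0015],"yaw": 0,"gripper": 0.5}]}}

```text
time_s: 39.85
ee_pos: [0.5587, -0.0511, 0.0471]
eef_rot: [3.141, 0.0, 1.525]
force: [-6.4, 0.8, 9.6]
grip_width: 0.0623
```

Emit:
{"op": "arm_command", "data": {"increments": [{"slide": [0,0,0],"yaw": 0,"gripper": 0.75},{"slide": [0,0,0],"yaw": 0,"gripper": 1},{"slide": [0,0,0],"yaw": 0,"gripper": 1},{"slide": [0,0,0.02],"yaw": 0,"gripper": 1},{"slide": [0,0,0.06],"yaw": 0,"gripper": 1},{"slide": [0,0,0.11],"yaw": 0,"gripper": 1},{"slide": [0,-0.03,0.16],"yaw": 0,"gripper": 1},{"slide": [0,-0.066,0.21],"yaw": 0,"gripper": 1}]}}

```text
time_s: 40.85
ee_pos: [0.5585, -0.1174, 0.2578]
eef_rot: [3.141, 0.0, 1.526]
force: [-0.2, 0.5, -0.5]
grip_width: 0.0941
```

Emit:
{"op": "arm_command", "data": {"increments": [{"slide": [0,0,0],"yaw": -0.024,"gripper": 1},{"slide": [0,0,0],"yaw": -0.024,"gripper": 1}]}}

```text
time_s: 41.1
ee_pos: [0.5584, -0.1169, 0.255]
eef_rot: [-3.141, -0.0, 1.5]
force: [-0.0, -0.2, 0.8]
grip_width: 0.0945
```

Run:
```python
from rep import *
o=readout.get_obs(); print(o['time_s'],o['ee_pos'],o['eef_rot'])
out={}
for k in ('w8','w9'):
    c=cam('wrist') if k=='w9' else pickle.load(open('w8.pkl','rb'))
    if k=='w9': pickle.dump(c,open('w9.pkl','wb'))
    B=c['color'].astype(int); S=cv2.cvtColor(c['color'],cv2.COLOR_RGB2HSV).astype(int)
    if k=='w8': print(S[112,270],S[131,270],S[125,225])
    m=(S[:,:,0]>10)&(S[:,:,0]<22)&(S[:,:,1]>100)&(S[:,:,2]>130)
    rep(c,k+' s1',m,(237,104,305,121),.116); rep(c,k+' s2',m,(237,143,305,162),.116)
```

```text
41.1 [ 0.55838517 -0.11685204  0.25502306] [-3.14060424e+00 -3.12314691e-04  1.50028965e+00]
[ 17 132 176] [15 24 64] [ 16 105 178]
w8 s1 [ 0.5605 -0.0332] [0.01   0.0558] 84.5 circ [ 0.5603 -0.0332] 0.0281
w8 s2 [ 0.557  -0.0691] [0.0098 0.0555] 84.5 circ [ 0.5569 -0.0691] 0.0281
w9 s1 [ 0.5605 -0.033 ] [0.0097 0.0552] 86.0 circ [ 0.5605 -0.033 ] 0.0279
w9 s2 [ 0.5583 -0.0695] [0.0093 0.0556] 86.0 circ [ 0.5583 -0.0691] 0.0281
```

Emit:
{"op": "arm_command", "data": {"increments": [{"slide": [-0.01,0.045,0],"yaw": 0,"gripper": 1},{"slide": [-0.02,0.1,0],"yaw": 0,"gripper": 1},{"slide": [-0.032,0.155,0],"yaw": 0,"gripper": 1},{"slide": [-0.045,0.21,0],"yaw": 0,"gripper": 1},{"slide": [-0.058,0.265,0],"yaw": 0,"gripper": 1},{"slide": [-0.07,0.32,0],"yaw": 0,"gripper": 1},{"slide": [-0.08,0.37,0],"yaw": 0,"gripper": 1},{"slide": [-0.0875,0.395,0],"yaw": 0,"gripper": 1}]}}

```text
time_s: 42.15
ee_pos: [0.4695, 0.2806, 0.2544]
eef_rot: [-3.139, 0.001, 1.504]
force: [-0.4, -1.2, 0.4]
grip_width: 0.0941
```

Emit:
{"op": "arm_command", "data": {"increments": [{"slide": [0,0,0],"yaw": 0,"gripper": 1},{"slide": [0,0,-0.04],"yaw": 0,"gripper": 1},{"slide": [0,0,-0.09],"yaw": 0,"gripper": 1},{"slide": [0,0,-0.14],"yaw": 0,"gripper": 1},{"slide": [0,0,-0.18],"yaw": 0,"gripper": 1},{"slide": [0,0,-0.2],"yaw": 0,"gripper": 1},{"slide": [0,0,-0.208],"yaw": 0,"gripper": 1},{"slide": [0,0,-0.208],"yaw": 0,"gripper": 1}]}}

```text
time_s: 43.15
ee_pos: [0.4711, 0.2775, 0.0479]
eef_rot: [-3.141, 0.0, 1.501]
force: [0.4, -0.0, 1.0]
grip_width: 0.094
```

Emit:
{"op": "arm_command", "data": {"grip_force": 25, "increments": [{"slide": [0,0,0],"yaw": 0,"gripper": 0.5},{"slide": [0,0,0],"yaw": 0,"gripper": 0.5},{"slide": [0,0,0],"yaw": 0,"gripper": 0.5},{"slide": [0,0,0],"yaw": 0,"gripper": 0.5},{"slide": [0,0,0],"yaw": 0,"gripper": 0.5}]}}

```text
time_s: 43.78
ee_pos: [0.4711, 0.278, 0.0482]
eef_rot: [3.141, -0.0, 1.501]
force: [-1.2, -0.9, 4.5]
grip_width: 0.0618
```

Emit:
{"op": "arm_command", "data": {"increments": [{"slide": [0,0,0.008],"yaw": 0,"gripper": 0.5},{"slide": [0,0,0.03],"yaw": 0,"gripper": 0.5},{"slide": [0.005,-0.01,0.06],"yaw": 0,"gripper": 0.5},{"slide": [0.02,-0.05,0.07],"yaw": 0,"gripper": 0.5},{"slide": [0.04,-0.095,0.07],"yaw": 0,"gripper": 0.5},{"slide": [0.06,-0.14,0.07],"yaw": 0,"gripper": 0.5},{"slide": [0.08,-0.185,0.07],"yaw": 0,"gripper": 0.5},{"slide": [0.093,-0.215,0.07],"yaw": 0,"gripper": 0.5}]}}

```text
time_s: 44.78
ee_pos: [0.5646, 0.0609, 0.1181]
eef_rot: [-3.141, 0.0, 1.5]
force: [0.4, 0.1, -3.6]
grip_width: 0.0617
```

Emit:
{"op": "arm_command", "data": {"increments": [{"slide": [0.0033,-0.0091,0],"yaw": 0,"gripper": 0.5},{"slide": [0.0033,-0.0091,-0.025],"yaw": 0,"gripper": 0.5},{"slide": [0.0033,-0.0091,-0.05],"yaw": 0,"gripper": 0.5},{"slide": [0.0033,-0.0091,-0.062],"yaw": 0,"gripper": 0.5},{"slide": [0.0033,-0.0091,-0.066],"yaw": 0,"gripper": 0.5},{"slide": [0.0033,-0.0091,-0.068],"yaw": 0,"gripper": 0.5},{"slide": [0.0033,-0.0091,-0.069],"yaw": 0,"gripper": 0.5},{"slide": [0.0033,-0.0091,-0.0695],"yaw": 0,"gripper": 0.5}]}}

```text
time_s: 45.78
ee_pos: [0.5676, 0.0539, 0.0489]
eef_rot: [3.141, -0.0, 1.501]
force: [-0.6, -0.4, -3.1]
grip_width: 0.0618
```

Emit:
{"op": "arm_command", "data": {"increments": [{"slide": [0,0,-0.0005],"yaw": 0,"gripper": 0.5},{"slide": [0,0,-0.001],"yaw": 0,"gripper": 0.5},{"slide": [0,0,-0.0014],"yaw": 0,"gripper": 0.5},{"slide": [0,0,-0.0014],"yaw": 0,"gripper": 0.5}]}}

```text
time_s: 46.28
ee_pos: [0.5676, 0.0539, 0.0482]
eef_rot: [3.141, -0.0, 1.501]
force: [-5.9, 0.5, 11.4]
grip_width: 0.0616
```

Emit:
{"op": "arm_command", "data": {"increments": [{"slide": [0,0,0],"yaw": 0,"gripper": 0.75},{"slide": [0,0,0],"yaw": 0,"gripper": 1},{"slide": [0,0,0],"yaw": 0,"gripper": 1},{"slide": [0,0,0.02],"yaw": 0,"gripper": 1},{"slide": [0,0,0.06],"yaw": 0,"gripper": 1},{"slide": [0,0,0.11],"yaw": 0,"gripper": 1},{"slide": [0,-0.03,0.16],"yaw": 0,"gripper": 1},{"slide": [0,-0.066,0.21],"yaw": 0,"gripper": 1}]}}

```text
time_s: 47.28
ee_pos: [0.5672, -0.0125, 0.2588]
eef_rot: [3.141, -0.0, 1.502]
force: [-0.0, -0.3, 0.4]
grip_width: 0.0938
```

Emit:
{"op": "arm_command", "data": {"increments": [{"slide": [0,0,0],"yaw": 0,"gripper": 1},{"slide": [0,0,0],"yaw": 0,"gripper": 1}]}}

```text
time_s: 47.52
ee_pos: [0.5672, -0.012, 0.2561]
eef_rot: [-3.141, -0.0, 1.5]
force: [0.4, -0.7, -0.4]
grip_width: 0.0941
```

Run:
```python
from rep import *
o=readout.get_obs(); print(o['time_s'],o['ee_pos'],o['eef_rot'])
c=cam('wrist'); pickle.dump(c,open('w10.pkl','wb')); print(-c['R'].T@c['t'])
S=cv2.cvtColor(c['color'],cv2.COLOR_RGB2HSV).astype(int)
p=proj(c,[.567,.054,.12])[0].astype(int); b=(p[0]-50,max(p[1]-50,0),p[0]+50,p[1]+50)
m=(S[:,:,1]<60)&(S[:,:,2]>140); rep(c,'cap',m,b,.122)
rep(c,'rim',((S[:,:,0]>95)&(S[:,:,0]<125)&(S[:,:,1]>90))|m,b,.112)
rep(c,'tile',S[:,:,2]<80,b)
cv2.imwrite('pics/w10.png',cv2.resize(c['color'][0:260,170:400][:,:,::-1],None,fx=2.3,fy=2.3,interpolation=cv2.INTER_CUBIC))
```

```text
47.525 [ 0.56717632 -0.01200394  0.25614702] [-3.14052967e+00 -1.47760141e-04  1.50045387e+00]
[0.5729924  0.0545481  0.43559426]
cap [0.568  0.0532] [0.0463 0.0459] 86.0 circ [0.5683 0.0531] 0.0234
rim [0.569  0.0529] [0.0627 0.06  ] 87.1 circ [0.5682 0.0532] 0.0318
tile [0.5669 0.0532] [0.0908 0.0898] 82.7 circ [0.5664 0.0536] 0.0626
```

View pics/w10.png

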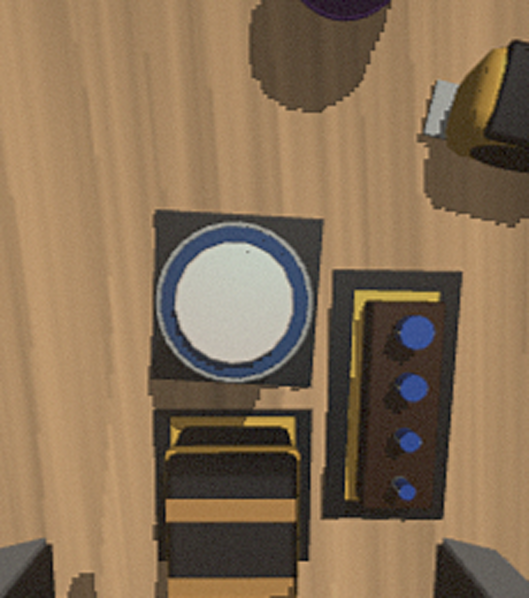

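Run:
```python
from h import *
c=cam('scene'); save(c,'s_end.png')
```

```text
(no output)
```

View pics/s_end.png

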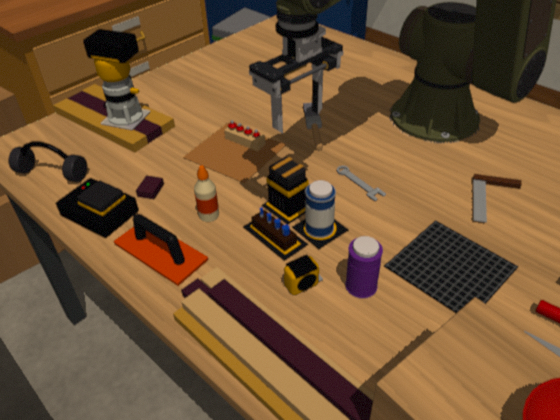

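The final scene view shows everything standing in place. The glue bottle is still at (206,195), the pale block is on the cork and the mesh mat is empty. I'm handing in.

```bash
python3 -c "
from station import job; print(job.hand_in())"
```

```text
the job is handed in; nothing more can be done
None
```

The swap is done and handed in at about 48 s of the 131 s allowed. I moved the battery and the can to the mesh mat, stood the pale block on the cork mat, and put the dark block on the bits tile. Then I put the battery and the can back.

My last camera checks, with tile positions measured the same way:

| Thing | Off centre | Turn off square |
|---|---|---|
| Dark block | about 1.5 mm | about 0.2° |
| Battery | about 1 mm | about 0.2° |
| Can | about 1 mm | not applicable (round) |

- **Battery:** it was about 1.4° off square when first put back, so I regripped it and turned it.
- **Pale block:** it looks wholly on the cork in the pictures. The mask measurement of its position was spoilt by a finger in view, so I did not check it by numbers.
- **Glue bottle:** it appears unmoved in the final scene picture.
- **Disagreement between views:** the first estimates of the battery's y position differed by about 4 mm between the cameras. I settled this with a look from directly above.

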